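# Set the spray stand-off gauge to the clip and stand the lotus at it

### The arm

A 6-joint arm with a two-finger parallel gripper is mounted at the origin on the work surface; the furniture and walls round the work are solid. World frame = base frame: x ahead of the robot, y to its left, z up, the work surface at z = 0. Lengths are in m, angles in rad, forces in N, time in s.
With the tool pointing down it reaches from about 0.425 to 0.95 m from the base axis. Payload 3.5 kg.
Tool frame: the origin (TCP) lies between the finger pads; the fingertips stand 19 mm ahead of it and the grasp point (between the pads) is the TCP; z points along the fingers, y is the line along which they close (so a half turn about z gives the same grasp; the last joint's range is limited). The gripper opens to 85 mm and grips with 20 to 120 N. Pads are 22 mm wide; open, the fingers measure 114 mm over their backs; the gripper's body (76 mm by 85 mm) begins 54 mm behind the grasp point. The pads swing forward as they close: fully open they stand 13 mm farther back than shut.
Start: joints at [1.071, 0.286, 1.577, -0, 1.279, -0.15], TCP at [0.231, 0.634, 0.216] pointing down, gripper open.
Joint ranges: [-2.77, 2.77], [-0.9, 2.22], [0.21, 2.48], [-1.53, 4.67], [0.24, 2.81], [-2.84, 2.84]. Speed limits (rad/s): [2.79, 2.79, 3.14, 3.14, 3.14, 3.14].

### API

Orientations are given as a unit quaternion [x, y, z, w].
In Python, from plant import monitor, eyes, ctrl gives the robot as it stands.
- The arm moves only by the shell command python3 -m handwheel 'ROWS' [FORCE]. ROWS is JSON, a list of rows, each a list of 7 numbers: the shift along the tool's x, y, z in units of 40 cm (1.0 is 40 cm), then the turn, a rotation vector about the tool's x, y, z in units of pi rad (1.0 is pi rad), then the opening, from -1 (shut) to 1 (fully open). A call has 1 to 12 rows; each row is the pose to reach, as a shift and turn from the pose commanded when the call began, along the tool's axes at that moment, turning the shorter way round; what a row does not reach only later rows make up. A row lasts 1/8 s, in which the tool goes at most 62.5 mm and 10.7 degrees, less where a joint would pass 70% of its speed; a pose out of reach is approached as far as the arm can. A call with a number of a shift or a turn outside -1 to 1 is refused whole. A call with a gripper value outside its range is refused whole. The fingers move at their own pace and stop on an object; FORCE is the grip in N (left out, the last holds). Time passes only in rows, so rows that repeat a pose let the fingers close. It gives the time, the measured TCP pose, the force, the opening and the grip force at its end, in the units of the state.
- monitor.get_state(): the state, without advancing time (a new reading comes with each control period).
- eyes.read_camera(name): name is "scene" or "top" or "wrist"; returns the picture (384x512x3 uint8, red, green, blue); there is no depth.
- eyes.camera_params(name): a dict with "K" (3x3 intrinsics, pixels), "R" (3x3) and "t" (3): a world point X has camera coordinates R X + t. Camera axes: x right, y down, z forward; pixel columns grow to the right and rows downward; lengths in m; the calibration is good to about 2 mm. A picture is of the moment at which its call begins: read the wrist's pose just before it. camera_params takes no time and is no camera call; for the wrist camera it gives the pose at the moment of the call.
- ctrl.sign_off(): hands the job in; it is judged then, once.
The state is a dict: "time": time; "qpos": joint angles; "dq": joint speeds; "joint_efforts": joint torques, N m; "eef_pos": TCP position; "tcp_rot": TCP orientation; "contact_force": force on the tool from outside, world axes, zero at the start; "wrist_torque": the same for the moment, N m; "opening": opening from 0.0 (shut) to 1.0 (fully open); "finger_force": force on a finger pad.
Only numpy, scipy, OpenCV 4.12 (cv2) and the standard library are available. Lean on these libraries where they do the work, as an engineer would, in place of code of your own. Each camera call takes 0.05 s, during which the arm holds its last target. There are 200 camera calls.

### The job

Set the spray station up for the bare white lotus: pull its sprung stand-off gauge out by the black upright grip until the pointer stands at the clip on the rule, and let go so that the ratchet holds it there. Then stand the lotus upright on the bench in front of the spray gun, centred on the nozzle and with a long side square against the gauge's foot, and let go of it. Last, push the black release slide on the housing fully forward so that the gauge springs home and leaves the lotus where it stands; do not disturb the squeeze bottles and small pots.

Things in the scene. Friction and masses are not known exactly. Their poses are not given: they have to be found in the camera images.
- station: Spray station screwed to the bench. Origin: bench level, middle of the gauge housing's front mouth; x = direction of spray and of pulling, y left, z up. Aluminium housing: x -176 to 0, y -17 to 17, top z 36 mm. Spray gun strapped on its side, z 32 to 67: barrel y 46 to 74, x -170 to -5, handle on to y 215 at x -140. Steel rule: x -10 to 190, y -46 to -26, top z 9 mm.
- nozzle (a point): Centre of the gun's air cap, at x -5, y 60, z 46 mm in the station's frame; its axes are the station's.
- gauge (a joint): How far the gauge's end piece (black grip, foot and pointer in one) is pulled out along x, m: 0 home, 0.125 the end. A spring pulls it home with 3 to 8 N. The ratchet lets it out and catches it every 5 mm on the way back: let go, it drops back by up to 5 mm and holds. It may start a few notches out. Only the release slide frees it.
- grip (a point): Middle of the gauge's black upright grip: 13 mm along x, 24 mm along y, from 40 to 74 mm above the bench (this point at 57 mm). At x 41 mm in the station's frame with the gauge home.
- foot (a point): Point on the front face of the gauge's foot, on the nozzle's line, 14 mm above the bench. The foot is an upright steel strip 7 mm thick, y -12 to 96 mm, 6 to 22 mm above the bench; its front face (towards +x, at x 55 mm in the station's frame with the gauge home) meets the work.
- index (a point): The pointer's tip edge over the rule, in the plane of the foot's front face.
- clip_mark (a point): The mark edge of the small brass clip that grips the outer edge of the rule: the pointer must stand level with it along x. Axes as the station's. It stands 55 to 105 mm farther out than the pointer with the gauge home.
- release (a joint): The release slide on top of the housing, m: 0 is back (ratchet holds), 0.022 is its front end stop (ratchet lifted; it lets go from about 0.008). It stays where it is put; moving it takes 2 to 8 N along +x.
- release_top (a point): Top centre of the release slide's black thumb grip, 54 mm above the bench: 13 mm along x, 20 mm along y, standing 15 mm above its 4 mm shoe on the housing's top (36 mm). With the slide back it is at x -58, y 0 mm in the station's frame.
- lotus: Bare white cast lotus holder, 0.16 kg, 77 mm high; origin on its underside, z up. Flat oval pad 10 mm thick, x -35 to 34, y -49 to 54 mm. On it a cup of petals centred at x 1.5, y -8.5 that widens upwards from 48 mm (z 10) to 65 mm (z 50) across x. An upright bud 14 mm thick at x 13, y -37, z 52 to 76. The long sides face its +x and -x; either may meet the foot.
- pot_near: Small white open pot, 54 mm across, 45 mm high, near one long side of the lotus at the start; bystander. Origin on its underside.
- bottle_far: Squeeze bottle, 44 mm across, 142 mm tall, beside the rule of the station; bystander. Origin on its underside.
- pot_small: Small open pot with dried paint on its wall, 51 mm across, 41 mm high, near the other long side of the lotus at the start; bystander. Origin on its underside.
- bottle_mid: Squeeze bottle, 44 mm across, 142 mm tall, standing between the lotus's start and the station; bystander. Origin on its underside.

How it is judged:
On the way, in this order (a step that is already met when the one before it is completed fails the run):
1. the gauge has been pulled out and let go, and its ratchet holds it with the pointer within 6 mm of the clip's mark (x of index in the frame of clip_mark between -0.006 and 0.006 m and velocity of joint gauge between -0.01 and 0.01 m/s and distance between the grasp point and grip above 0.03 m), for 0.4 s.
2. the lotus stands upright with a long side against the gauge's foot (gap under 8 mm), centred on the nozzle, and has been let go, with the gauge still held at the clip (x of lotus in the frame of foot between 0.03 and 0.043 m and x of lotus in the frame of clip_mark between 0.026 and 0.046 m and y of lotus in the frame of nozzle between -0.018 and 0.018 m and angle between the x axis of lotus and the x axis of nozzle, either way round below 0.2 rad and angle between lotus's own z axis and vertical below 0.08 rad and height (world z) of lotus below 0.006 m and x of index in the frame of clip_mark between -0.0075 and 0.0075 m and contact force between the fingers and lotus below 0.3 N), for 0.3 s.
At the end, for the whole second after the job is handed in: Gauge home within 3 mm, release slide within 3 mm of its front stop. Lotus at rest, upright on the bench, its origin 26 to 46 mm beyond the clip's mark along the spray direction (35 is touching), within 18 mm of the nozzle's line, long side within 0.2 rad of square (value of joint gauge below 0.003 m and value of joint release above 0.019 m and x of lotus in the frame of clip_mark between 0.026 and 0.046 m and y of lotus in the frame of nozzle between -0.018 and 0.018 m and angle between the x axis of lotus and the x axis of nozzle, either way round below 0.2 rad and angle between lotus's own z axis and vertical below 0.08 rad and height (world z) of lotus below 0.006 m and linear speed of lotus below 0.02 m/s).
It fails at once if the small pot by the lotus is pushed more than 25 mm or tipped (distance of pot_small from where it was at the start of the episode above 0.025 m or angle between pot_small's own z axis and vertical above 0.4 rad).
It fails at once if the white pot by the lotus is pushed more than 25 mm or tipped (distance of pot_near from where it was at the start of the episode above 0.025 m or angle between pot_near's own z axis and vertical above 0.4 rad).
It fails at once if the bottle in the middle is pushed more than 25 mm or tipped (distance of bottle_mid from where it was at the start of the episode above 0.025 m or angle between bottle_mid's own z axis and vertical above 0.4 rad).
It fails at once if the bottle by the station is pushed more than 25 mm or tipped (distance of bottle_far from where it was at the start of the episode above 0.025 m or angle between bottle_far's own z axis and vertical above 0.4 rad).
It also fails if it takes over 67 s, if anything falls off the work surface, if the arm or the gripper's body presses on something with over 40 N, if the wrist force passes 120 N, or if a joint passes its speed limit or range.

## Working session

There is one attempt and no reset: what is moved stays moved. The work goes in short steps, Python scripts to look and compute and a shell command to move; the robot and the scene stay as the last step left them, time stands still between calls to the robot, and variables do not carry over. Pictures are saved under pics/ and viewed, at most 10 in all, crops included, and the job is handed in when it is done.

```bash
mkdir -p pics; ls; python3 - <<'E'
from plant import monitor, eyes, ctrl
import cv2,numpy as np
print(monitor.get_state())
for n in("scene","top","wrist"):
    p=eyes.camera_params(n); print(n,{k:np.round(v,4).tolist() for k,v in p.items() if k in 'KRt'})
    cv2.imwrite(f"pics/{n}0.png",eyes.read_camera(n)[...,::-1])
E
```

```text
pics
{'time': 0.0, 'qpos': array([ 1.07101921e+00,  2.87166825e-01,  1.57818223e+00,  1.06519912e-05,
        1.27857358e+00, -1.49985842e-01]), 'dq': array([-5.28344760e-04,  1.02296456e-03, -1.69597311e-05,  9.86410500e-04,
       -8.49170296e-04,  1.14334871e-03]), 'joint_efforts': array([ 1.21782821e-03, -4.05982697e+01, -2.92623317e+01, -1.52655548e-04,
        5.68931369e-03,  1.21932928e-06]), 'eef_pos': array([0.23095065, 0.63352813, 0.2142436 ]), 'tcp_rot': array([ 1.74006767e-01,  9.84743768e-01, -1.10242233e-03, -3.76693086e-04]), 'contact_force': array([-0.37291893,  0.76049028, -0.99796667]), 'wrist_torque': array([-0.05101929,  0.0366749 ,  0.00882067]), 'finger_force': 0.0, 'opening': 0.9985622613169267}
scene {'K': [[466.4117, 0.0, 248.492], [0.0, 466.4117, 199.4618], [0.0, 0.0, 1.0]], 'R': [[0.6821, -0.7313, 0.0075], [-0.5365, -0.5073, -0.6744], [0.497, 0.456, -0.7383]], 't': [-0.322, 0.3376, 1.1366]}
top {'K': [[371.8966, 0.0, 261.3205], [0.0, 371.8966, 196.6537], [0.0, 0.0, 1.0]], 'R': [[0.0272, -0.9996, -0.0112], [-0.9931, -0.0257, -0.1146], [0.1143, 0.0143, -0.9933]], 't': [0.0469, 0.5293, 1.1515]}
wrist {'K': [[294.6832, 0.0, 252.4817], [0.0, 294.6832, 189.6304], [0.0, 0.0, 1.0]], 'R': [[0.3428, 0.9394, -0.003], [0.8993, -0.3272, 0.2901], [0.2716, -0.1022, -0.957]], 't': [-0.6736, -0.0385, 0.3814]}
```

View pics/scene0.png

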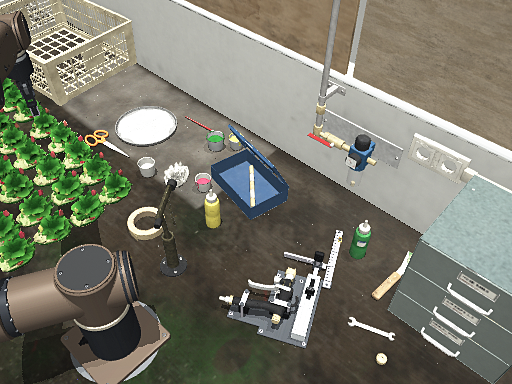

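View pics/top0.png

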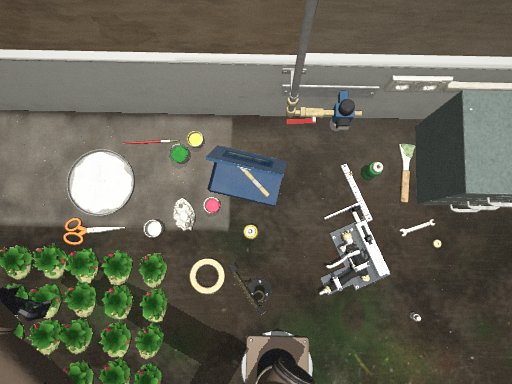

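The scene picture shows the lotus at (177,175), white pot (147,167), red pot (204,182), yellow bottle (212,211), green bottle (360,240), and a dark stand at (170,240). In the top picture the lotus is at (184,214), the pots at (153,228) and (212,205), the yellow bottle at (250,232) and the station at (355,240). I'll enlarge both areas next.

```bash
python3 - <<'E'
import cv2,numpy as np
t=cv2.imread('pics/top0.png');s=cv2.imread('pics/scene0.png')
def c(im,x,y,w,h,W,H):return cv2.resize(im[y:y+h,x:x+w],(W,H),interpolation=cv2.INTER_CUBIC)
m=np.vstack([np.hstack([c(t,310,155,80,60*80//60,400,400)[:300],c(s,220,225,133,100,400,300)]),np.hstack([c(t,310,215,80,80,400,400)[:300]*1,c(s,120,140,107,80,400,300)])])
m[0:300,:400]=c(t,310,158,100,75,400,300); m[300:,:400]=c(t,310,228,100,75,400,300)
cv2.imwrite('pics/crop1.png',m)
E
```

```text
(no output)
```

View pics/crop1.png

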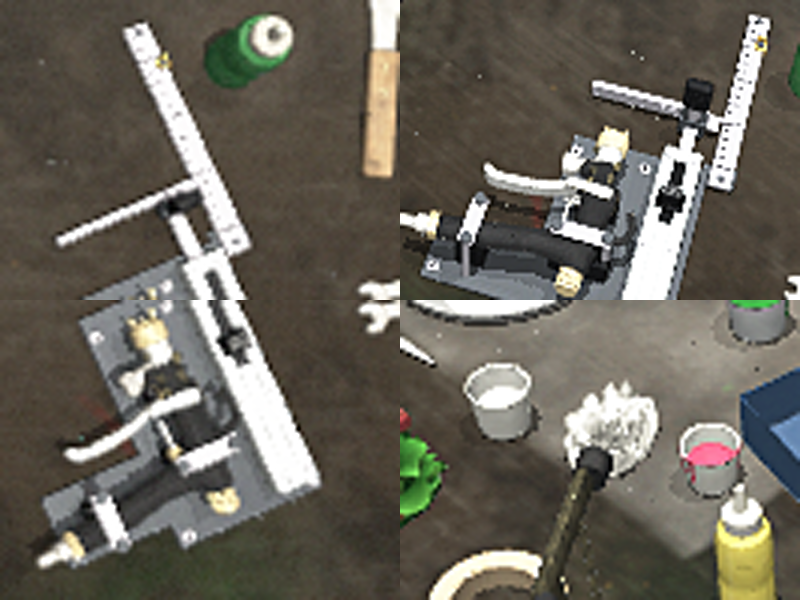

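The crops show the rule ends, the brass clip at top (163,62) → px (350.8,173.5) and scene (762,43), the housing corners, the foot bar and grip, and the lotus lying between the two pots. I'll fit the station pose next.

```bash
cat > h.py <<'E'
from plant import monitor, eyes, ctrl
import numpy as np
from scipy.optimize import least_squares
from scipy.spatial.transform import Rotation as Ro
def proj(P,X):
    c=np.atleast_2d(X)@P['R'].T+P['t']; q=c@P['K'].T; return q[:,:2]/q[:,2:]
def ray(P,uv,z):
    d=P['R'].T@np.linalg.solve(P['K'],[*uv,1]); o=-P['R'].T@P['t']; return o+d*(z-o[2])/d[2]
def tri(obs):
    A=[];b=[]
    for P,uv in obs:
        d=P['R'].T@np.linalg.solve(P['K'],[*uv,1]);d/=np.linalg.norm(d);M=np.eye(3)-np.outer(d,d);A.append(M);b.append(M@(-P['R'].T@P['t']))
    x,r,_,_=np.linalg.lstsq(np.vstack(A),np.hstack(b),rcond=None);return x
E
python3 - <<'E'
from h import *
T=eyes.camera_params('top');S=eyes.camera_params('scene')
t=lambda x,y:(310+x/4,158+y/4)
s=lambda x,y:(220+(x-400)*133/400,225+y/3)
pts=[(190,-26,9),(190,-46,9),(-10,-46,9),(-10,-26,9),(0,17,36),(0,-17,36),(-176,-17,36),(-176,17,36)]
tp=[t(123,30),t(145,22),t(250,243),t(218,255),t(183,262),t(232,250),t(320,460+0*20),t(285,472)]
tp[6]=(310+80,228+(480-300)/4);tp[7]=(310+285/4,228+(492-300)/4)
sp=[s(748,15),s(770,18),s(732,190),s(708,185),s(665,148),s(702,152)]
L=np.array(pts)/1000
def w(p):
    c,sn=np.cos(p[2]),np.sin(p[2]);return np.c_[p[0]+c*L[:,0]-sn*L[:,1],p[1]+sn*L[:,0]+c*L[:,1],L[:,2]]
f=lambda p:np.r_[(proj(T,w(p))-tp).ravel(),(proj(S,w(p)[:6])-sp).ravel()]
r=least_squares(f,[.5,-.3,.4],loss='soft_l1');p=r.x;print(p,np.round(f(p),1).tolist())
np.save('st.npy',p)
def loc(X):
    d=X[:2]-p[:2];c,sn=np.cos(p[2]),np.sin(p[2]);return np.round([1000*(c*d[0]+sn*d[1]),1000*(-sn*d[0]+c*d[1]),1000*X[2]],1)
print('clip',loc(tri([(T,t(163,62)),(S,s(762,43))])))
print('foot end top', loc(ray(T,t(60,242),.022)), loc(ray(S,s(594,88),.022)))
print('grip top', loc(ray(T,t(180,202),.074)),loc(ray(S,s(700,85),.074)))
print('grip tri', tri([(T,t(180,202)),(S,s(700,85))]))
print('rel',loc(ray(T,(310+238/4,228+(345-300)/4),.054)),loc(ray(S,s(674,195),.054)))
for n,a in dict(lotus=(184,214),pw=(153,228),pr=(212,205),by=(250,232),stand=(250,290)).items(): print(n,np.round(ray(T,a,.04),3))
print('bases', {k:np.round(ray(S,a,z),3) for k,(a,z) in dict(pw=((147,160),.045),pr=((203,178),.041),by=((212,226),0),bg=((357,254),0),stand=((173,268),0),standtop=((173,183),.2)).items()})
E
```

```text
[ 0.45521355 -0.25244817  0.44415233] [-0.2, 0.4, -0.1, -0.0, 0.4, 0.8, 2.8, 0.3, 0.1, 0.8, -2.4, -0.6, 0.5, -0.9, -0.7, 0.7, 0.4, -0.4, -0.1, 0.3, -0.5, -0.3, 0.0, -0.6, 0.2, -1.3, 0.7, 0.8]
clip [153.5 -43.9  15.1]
foot end top [55.3 95.  22. ] [49.2 93.4 22. ]
grip top [46.6  7.6 74. ] [43.4  0.1 74. ]
grip tri [ 0.49674273 -0.22939487  0.06664878]
rel [-57.1   2.8  54. ] [-59.3  -1.5  54. ]
lotus [0.466 0.302 0.04 ]
pw [0.419 0.397 0.04 ]
pr [0.496 0.215 0.04 ]
by [0.415 0.093 0.04 ]
stand [0.238 0.088 0.04 ]
bases {'pw': array([0.427, 0.404, 0.045]), 'pr': array([0.497, 0.217, 0.041]), 'by': array([0.404, 0.084, 0.   ]), 'bg': array([ 0.613, -0.285,  0.   ]), 'stand': array([0.228, 0.055, 0.   ]), 'standtop': array([0.328, 0.137, 0.2  ])}
```

```bash
cat >> h.py <<'E'
def go(pos,yaw=None,s=None):
    "yaw: world direction angle of tool y (mod pi); prints row shift/turn, tool pointing down at the goal"
    s=s or monitor.get_state(); R=Ro.from_quat(s['tcp_rot']); d=R.inv().apply(np.array(pos)-s['eef_pos'])/.4
    ty=R.as_matrix()[:,1]; cur=np.arctan2(ty[1],ty[0])
    if yaw is None: yaw=cur
    dy=(yaw-cur+np.pi/2)%np.pi-np.pi/2; y=cur+dy
    Y=np.array([np.cos(y),np.sin(y),0]);Z=np.array([0,0,-1.]);G=Ro.from_matrix(np.c_[np.cross(Y,Z),Y,Z])
    print('shift',np.round(d,4).tolist(),'turn',np.round((R.inv()*G).as_rotvec()/np.pi,4).tolist(),'q6',round(s['qpos'][5],2),'dyaw deg',round(np.degrees(dy)),'rows',np.ceil(max(np.linalg.norm(d)*.4/.0625,abs(dy)/.187)))
def st(): return np.load('st.npy')
def W(x,y,z):
    p=st();c,s=np.cos(p[2]),np.sin(p[2]);return np.array([p[0]+(c*x-s*y)/1e3,p[1]+(s*x+c*y)/1e3,z/1e3])
def loc(X):
    p=st();d=X[:2]-p[:2];c,sn=np.cos(p[2]),np.sin(p[2]);return np.round([1000*(c*d[0]+sn*d[1]),1000*(-sn*d[0]+c*d[1]),1000*X[2]],1)
E
python3 - <<'E'
from h import *
T=eyes.camera_params('top');S=eyes.camera_params('scene');P=eyes.camera_params('wrist')
print('stand tip',tri([(T,(236,267)),(S,(172,183))]))
print('joint',tri([(T,(253,292)),(S,(160,228))]))
print('cam',-P['R'].T@P['t'],'axis',P['R'][2])
go([.44,.29,.30])
E
```

```text
stand tip [0.31755488 0.12100261 0.2190945 ]
joint [0.23950694 0.08072333 0.14180635]
cam [0.16194888 0.65919075 0.37432289] axis [ 0.27170416 -0.10191259 -0.95696953]
shift [-0.7851, -0.6285, -0.2127] turn [-0.0006, -0.0001, -0.0] q6 -0.15 dyaw deg 0 rows 7.0
```

```bash
python3 -m handwheel '[[0,0,-0.21,0,0,0,1],[0,0,-0.21,0,0,0,1],[-0.785,-0.63,-0.21,0,0,0,1],[-0.785,-0.63,-0.21,0,0,0,1],[-0.785,-0.63,-0.21,0,0,0,1],[-0.785,-0.63,-0.21,0,0,0,1],[-0.785,-0.63,-0.21,0,0,0,1],[-0.785,-0.63,-0.21,0,0,0,1],[-0.785,-0.63,-0.21,0,0,0,1],[-0.785,-0.63,-0.21,0,0,0,1]]' && python3 - <<'E'
from h import *
import cv2,pickle
P=eyes.camera_params('wrist');I=eyes.read_camera('wrist');pickle.dump((P,I),open('lot1.pkl','wb'))
cv2.imwrite('pics/w1.png',I[...,::-1])
go(W(60,20,300),st()[2]+np.pi/2)
go(W(60,20,300),st()[2])
E
```

```text
time: 1.4
eef_pos: [0.4406, 0.2882, 0.2992]
tcp_rot: [0.176, 0.984, -0.0, -0.0]
contact_force: [0.6, 0.0, -0.1]
opening: 1.004
finger_force: 0.0
shift [-0.5716, -1.1163, -0.0025] turn [0.0001, -0.0003, -0.2533] q6 -0.83 dyaw deg 46 rows 9.0
shift [-0.5716, -1.1163, -0.0025] turn [-0.0001, -0.0003, 0.2467] q6 -0.83 dyaw deg -44 rows 9.0
```

View pics/w1.png

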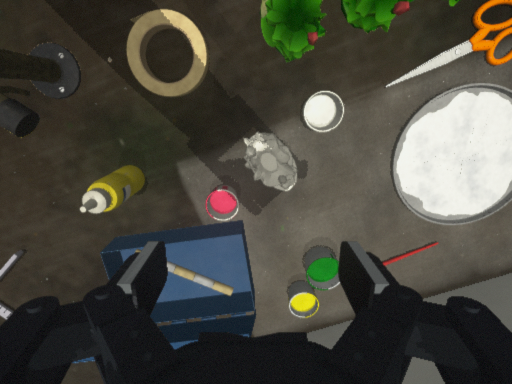

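The wrist picture shows the lotus at (271,160), the white pot at (323,110), the red pot at (222,203), and the yellow bottle. The gauge comes first.

```bash
python3 - <<'E'
from h import *
go(W(90,20,290),st()[2])
E
```

```text
shift [-0.6241, -1.0627, 0.0225] turn [-0.0001, -0.0003, 0.2467] q6 -0.83 dyaw deg -44 rows 8.0
```

```bash
python3 -m handwheel '[[-0.62,-1,0.02,0,0,0.2467,1],[-0.62,-1,0.02,0,0,0.2467,1],[-0.62,-1,0.02,0,0,0.2467,1],[-0.62,-1,0.02,0,0,0.2467,1],[-0.62,-1,0.02,0,0,0.2467,1],[-0.62,-1,0.02,0,0,0.2467,1],[-0.62,-1,0.02,0,0,0.2467,1],[-0.62,-1,0.02,0,0,0.2467,1],[-0.62,-1,0.02,0,0,0.2467,1],[-0.62,-1,0.02,0,0,0.2467,1]]' && python3 - <<'E'
from h import *
import cv2,pickle
P=eyes.camera_params('wrist');I=eyes.read_camera('wrist');pickle.dump((P,I),open('s1.pkl','wb'))
cv2.imwrite('pics/w2.png',cv2.resize(I[...,::-1],(800,600),interpolation=cv2.INTER_CUBIC))
go(W(90,20,290),st()[2])
E
```

```text
time: 2.7
eef_pos: [0.536, -0.1693, 0.2914]
tcp_rot: [0.533, 0.846, 0.0, -0.0]
contact_force: [0.2, 0.6, -0.2]
opening: 1.001
finger_force: 0.0
shift [-0.0511, -0.047, 0.0038] turn [0.0, -0.0002, 0.0013] q6 -0.93 dyaw deg 0 rows 1.0
```

View pics/w2.png

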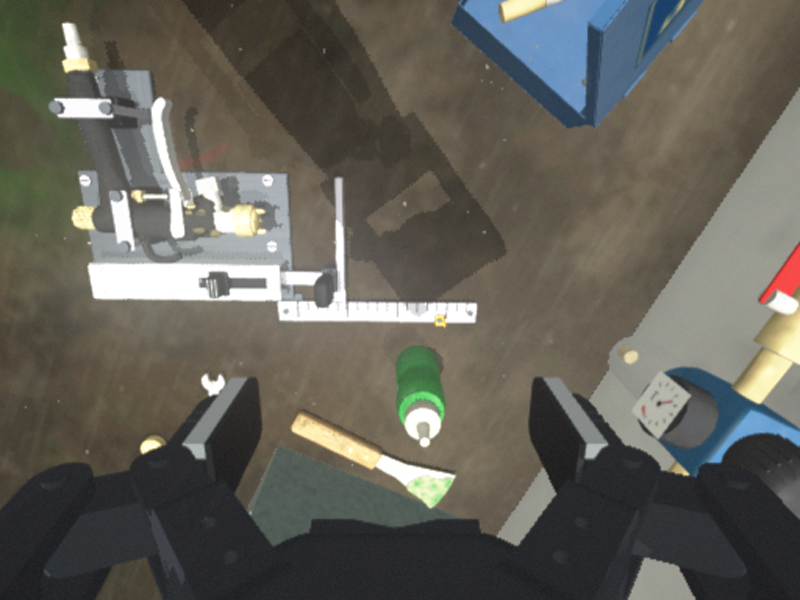

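The gauge is near home with the foot at (340,240). The grip top is at (323,290), the clip at (440,320), and the green bottle stands beside the rule at (420,385). I'll refit and enlarge the rule.

```bash
python3 - <<'E'
from h import *
import cv2,pickle
P,I=pickle.load(open('s1.pkl','rb'))
c=I[185:212,175:315,::-1]
c2=I[105:215,200:240,::-1]
a=cv2.resize(c,(800,154),interpolation=cv2.INTER_CUBIC)
b=cv2.resize(c2,None,fx=4,fy=4,interpolation=cv2.INTER_CUBIC)
m=np.zeros((600,800,3),np.uint8);m[:154]=a;m[158:598,:160]=b
cv2.imwrite('pics/crop2.png',m)
T=eyes.camera_params('top');S=eyes.camera_params('scene')
L=np.array([(190,-26,9),(190,-46,9),(-10,-46,9),(-10,-26,9),(0,17,36),(0,-17,36),(-176,-17,36),(-176,17,36)])/1e3
wp=np.array([(477,303),(477,322),(279,320),(279,302),(281,263),(281,299),(93,299),(89,264)])*.64
def w(p):
    c,sn=np.cos(p[2]),np.sin(p[2]);return np.c_[p[0]+c*L[:,0]-sn*L[:,1],p[1]+sn*L[:,0]+c*L[:,1],L[:,2]]
f=lambda p:(proj(P,w(p))-wp).ravel()
r=least_squares(f,st(),loss='soft_l1');print(st(),r.x,np.round(r.fun,1).tolist())
p=(r.x+st())/2; np.save('st.npy',p)
E
```

```text
[ 0.45521355 -0.25244817  0.44415233] [ 0.45675801 -0.25120784  0.43787111] [0.0, -0.1, -0.7, -0.3, 0.5, -0.3, -0.3, -0.7, -1.1, 1.5, 0.4, 0.9, 1.5, -0.2, -0.1, -0.3]
```

View pics/crop2.png

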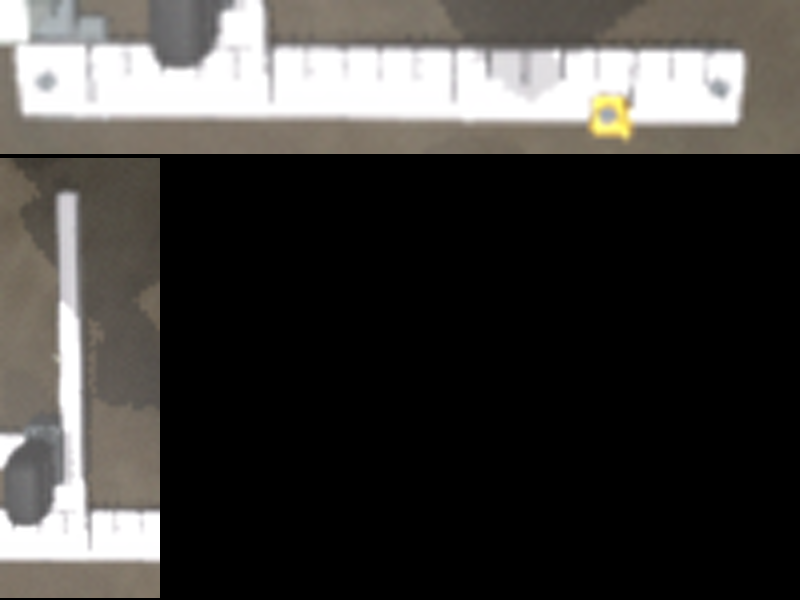

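```bash
python3 - <<'E'
from h import *
print(st());go(W(115,10,125),st()[2])
E
```

```text
[ 0.45598578 -0.25182801  0.44101172]
shift [-0.077, 0.0178, 0.4163] turn [0.0, -0.0002, 0.0023] q6 -0.93 dyaw deg 0 rows 3.0
```

```bash
python3 -m handwheel '[[-0.077,0.018,0.415,0,0,0.0023,1],[-0.077,0.018,0.415,0,0,0.0023,1],[-0.077,0.018,0.415,0,0,0.0023,1],[-0.077,0.018,0.415,0,0,0.0023,1],[-0.077,0.018,0.415,0,0,0.0023,1]]' && python3 - <<'E'
from h import *
import cv2,pickle
P=eyes.camera_params('wrist');I=eyes.read_camera('wrist');pickle.dump((P,I),open('s2.pkl','wb'))
u=[proj(P,W(*x))[0] for x in((50,0,70),(160,-46,9),(55,96,22))];print(np.round(u))
a,b=np.min(u,0).astype(int)-15,np.max(u,0).astype(int)+15
a=np.maximum(a,0);print(a,b)
k=min(800/(b-a)[0],600/(b-a)[1]);print(k)
cv2.imwrite('pics/w3.png',cv2.resize(I[a[1]:b[1],a[0]:b[0],::-1],None,fx=k,fy=k,interpolation=cv2.INTER_CUBIC))
E
```

```text
time: 3.38
eef_pos: [0.5568, -0.1951, 0.128]
tcp_rot: [0.536, 0.844, 0.0, 0.002]
contact_force: [0.7, 0.2, 1.0]
opening: 0.998
finger_force: 0.0
[[169. 209.]
 [295. 229.]
 [181.  82.]]
[154  67] [310 244]
3.389830508474576
```

View pics/w3.png

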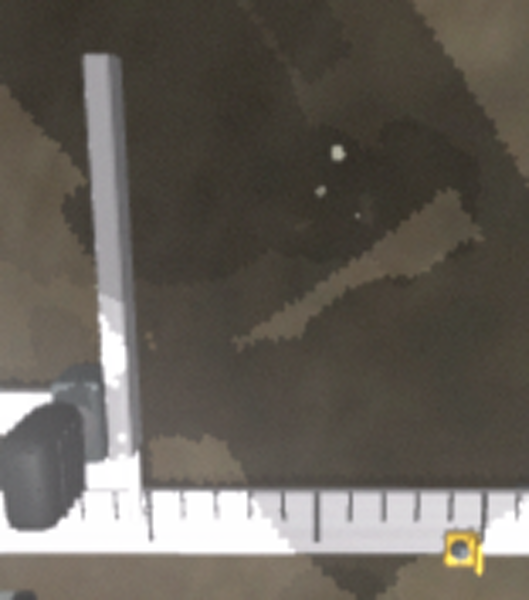

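```bash
python3 - <<'E'
from h import *
import cv2,pickle
P,I=pickle.load(open('s2.pkl','rb'))
q=lambda x,y:(154+x/3.39,67+y/3.39)
for n,x,y,zs in [('bar R',482,555,(9,12,15)),('bar L',474,555,(9,15)),('body L',445,550,(9,15)),('ptr',143,500,(9,12,15)),('t60',151,530,(9,)),('t110',318,530,(9,)),('t160',486,510,(9,)),('foot top front far end',121,60,(22,)),('foot top front near',131,420,(22,)),('rule edge y-46',300,553,(9,)),('grip top ctr',33,465,(74,))]:
    print(n,[loc(ray(P,q(x,y),z/1e3)).tolist() for z in zs])
go(W(100,10,125),st()[2])
# colour-based brass extent
h=cv2.cvtColor(I,cv2.COLOR_RGB2HSV);m=(h[...,1]>130)&(h[...,0]>15)&(h[...,0]<35)&(h[...,2]>90)
ys,xs=np.where(m[200:260,270:320]);print([(int(y)+200,(xs[ys==y]+270).tolist()) for y in np.unique(ys)])
E
```

```text
bar R [[160.8, -47.6, 9.0], [160.3, -46.2, 12.0], [159.8, -44.8, 15.0]]
bar L [[158.4, -47.6, 9.0], [157.4, -44.8, 15.0]]
body L [[149.5, -45.9, 9.0], [148.7, -43.1, 15.0]]
ptr [[58.5, -29.5, 9.0], [59.1, -28.3, 12.0], [59.7, -27.1, 15.0]]
t60 [[60.3, -39.2, 9.0]]
t110 [[110.9, -39.3, 9.0]]
t160 [[161.4, -32.8, 9.0]]
foot top front far end [[62.4, 94.2, 22.0]]
foot top front near [[59.2, -0.3, 22.0]]
rule edge y-46 [[105.3, -46.9, 9.0]]
grip top ctr [[47.4, 5.2, 74.0]]
shift [0.006, -0.0391, 0.0095] turn [0.001, 0.0013, -0.0003] q6 -0.95 dyaw deg 0 rows 1.0
[(224, [287, 288, 289, 290, 291, 292, 293]), (225, [286, 287, 288, 289, 290, 291, 292, 293, 294]), (226, [286, 287, 288, 290, 291, 292, 293, 294]), (227, [286, 287, 292, 293, 294]), (228, [286, 292, 293, 294, 295]), (229, [286, 293, 294, 295]), (230, [285, 286, 293, 294, 295]), (231, [285, 286, 293, 294, 295, 296]), (232, [285, 286, 287, 292, 293, 294, 295, 296]), (233, [286, 287, 288, 291, 292, 293, 294, 295, 296]), (234, [294, 295, 296]), (235, [294, 295]), (236, [295])]
```

The picture shows the clip's marker bar on its outer side at (480,555), in line with the x=160 tick, and the pointer edge at (143,500), x≈59. The gauge therefore has to travel about 100 mm. I'll grasp the grip now.

```bash
python3 - <<'E'
from h import *
go(W(46,0,125),st()[2]);go(W(46,0,63),st()[2])
E
```

```text
shift [-0.0191, -0.1741, 0.0092] turn [0.001, 0.0013, -0.0003] q6 -0.95 dyaw deg 0 rows 2.0
shift [-0.0185, -0.1745, 0.1642] turn [0.001, 0.0013, -0.0003] q6 -0.95 dyaw deg 0 rows 2.0
```

```bash
python3 -m handwheel '[[-0.019,-0.174,0,0,0,0,0],[-0.019,-0.174,0,0,0,0,0],[-0.019,-0.174,0,0,0,0,0],[-0.019,-0.174,0.165,0,0,0,0],[-0.019,-0.174,0.165,0,0,0,0],[-0.019,-0.174,0.165,0,0,0,0],[-0.019,-0.174,0.165,0,0,0,-1],[-0.019,-0.174,0.165,0,0,0,-1],[-0.019,-0.174,0.165,0,0,0,-1],[-0.019,-0.174,0.165,0,0,0,-1],[-0.019,-0.174,0.165,0,0,0,-1],[-0.019,-0.174,0.165,0,0,0,-1]]' 40 && python3 - <<'E'
from h import *
print(loc(monitor.get_state()['eef_pos']))
go(W(146,0,63),st()[2])
E
```

```text
time: 4.92
eef_pos: [0.4957, -0.2321, 0.0596]
tcp_rot: [0.536, 0.844, -0.0, -0.0]
contact_force: [0.4, 0.1, -0.6]
opening: 0.004
finger_force: 0.0
[44.4  0.8 59.6]
shift [-0.0015, 0.2541, -0.0086] turn [-0.0, -0.0, -0.0007] q6 -1.06 dyaw deg 0 rows 2.0
```

```bash
python3 - <<'E'
from h import *
import cv2
a=eyes.read_camera('wrist')[...,::-1];T=eyes.read_camera('top')[...,::-1];S=eyes.read_camera('scene')[...,::-1]
m=np.zeros((600,800,3),np.uint8)
m[:300,:400]=cv2.resize(a,(400,300));m[:300,400:]=cv2.resize(T[158:233,310:410],(400,300),interpolation=2)
m[300:,:400]=cv2.resize(S[225:300,260:360],(400,300),interpolation=2)
m[300:,400:]=cv2.resize(a[150:330,130:370],(400,300),interpolation=2)
cv2.imwrite('pics/g1.png',m)
print(monitor.get_state()['contact_force'])
E
```

```text
[ 0.57794042 -0.0214487  -0.18048202]
```

View pics/g1.png

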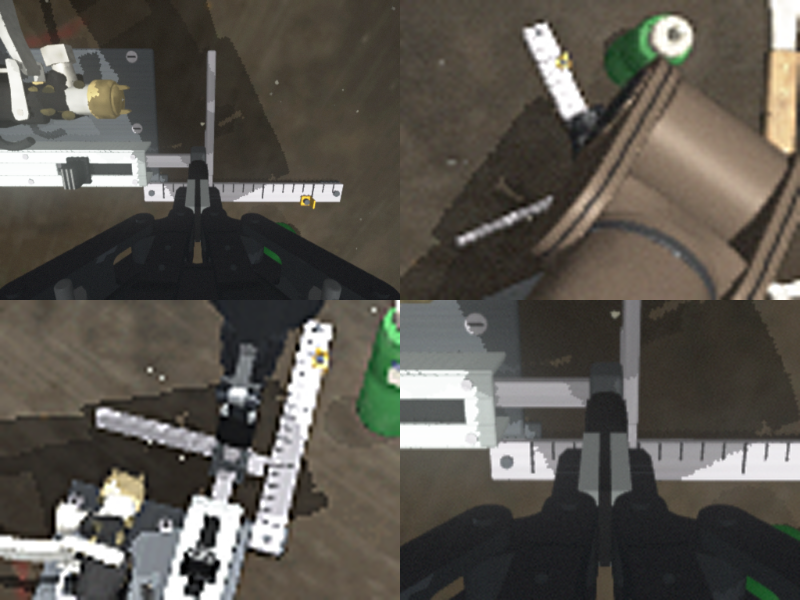

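```bash
python3 - <<'E'
from h import *
import cv2,pickle
P1,_=pickle.load(open('s1.pkl','rb'));P2,_=pickle.load(open('s2.pkl','rb'))
print(loc(tri([(P1,(323*.64,290*.64)),(P2,(154+33/3.39,67+465/3.39))])))
s=monitor.get_state();print(s['opening'],s['finger_force'],s['time'])
P=eyes.camera_params('wrist');a=eyes.read_camera('wrist')[...,::-1]
for X in [(46,0,74),(46,0,40),(46,12,74),(46,-12,74),(60,96,22)]:
  print(X,np.round(proj(P,W(*X))[0]))
cv2.imwrite('pics/g2.png',cv2.resize(a[180:280,200:330],(780,600),interpolation=2))
E
```

```text
[45.9  3.5 69.3]
-0.003819449731534443 0.0 5.075
(46, 0, 74) [255. 243.]
(46, 0, 40) [255. 219.]
(46, 12, 74) [255. 223.]
(46, -12, 74) [255. 263.]
(60, 96, 22) [277.  64.]
```

View pics/g2.png

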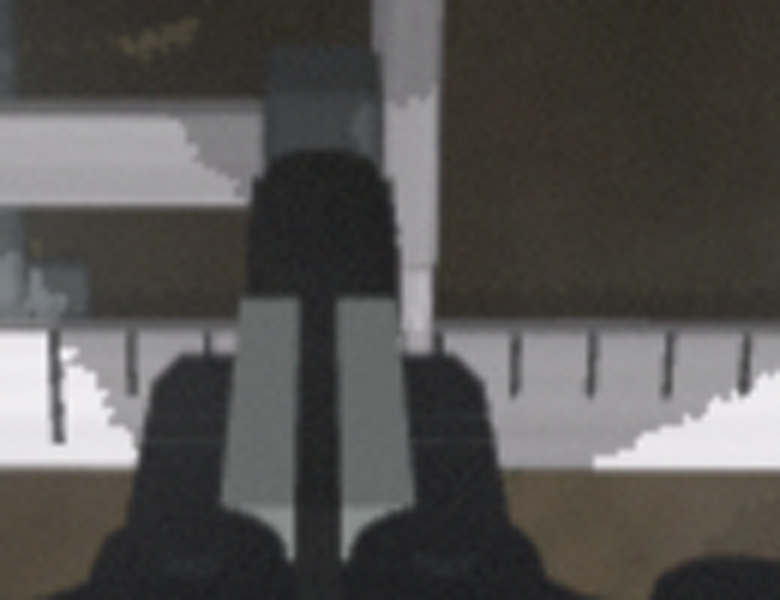

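```bash
python3 - <<'E'
from h import *
P=eyes.camera_params('wrist');s=monitor.get_state();R=Ro.from_quat(s['tcp_rot'])
for o in [(0,0,0),(0,0,19),(11,0,19),(11,0,0),(11,6.5,0),(11,-6.5,0),(-11,0,19),(11,0,-20),(11,6.5,19),(11,-6.5,19)]:
  u=proj(P,s['eef_pos']+R.apply(np.array(o)/1e3))[0];print(o,np.round(((u-[200,180])*6)))
for X in [(39.5,12,74),(52.5,12,74),(39.5,12,40),(52.5,12,40)]:
  print(X,np.round((proj(P,W(*X))[0]-[200,180])*6))
E
```

```text
(0, 0, 0) [311. 303.]
(0, 0, 19) [312. 229.]
(11, 0, 19) [312. 133.]
(11, 0, 0) [311. 199.]
(11, 6.5, 0) [378. 199.]
(11, -6.5, 0) [244. 199.]
(-11, 0, 19) [312. 321.]
(11, 0, -20) [310. 284.]
(11, 6.5, 19) [373. 133.]
(11, -6.5, 19) [251. 133.]
(39.5, 12, 74) [255. 257.]
(52.5, 12, 74) [401. 257.]
(39.5, 12, 40) [266. 130.]
(52.5, 12, 40) [387. 130.]
```

The picture shows fingers at (320,400) with a 13 mm wide black block ahead of them at (320,225), which could be the grip or the shut pads. A short test pull, watching the wrist force, will tell.

```bash
python3 -m handwheel '[[0,0.025,0,0,0,0,-1],[0,0.025,0,0,0,0,-1],[0,0.025,0,0,0,0,-1],[0,0.025,0,0,0,0,-1]]'; python3 - <<'E'
from h import *
import pickle
s=monitor.get_state();print(loc(s['eef_pos']),s['contact_force'],s['opening'])
P=eyes.camera_params('wrist');I=eyes.read_camera('wrist')
# foot brightness profile at y=80, z=22 along station x
for y in(60,80):
  print([(x,int(I[tuple(np.round(proj(P,W(x,y,22))[0]).astype(int)[::-1])].mean())) for x in range(44,84,2)])
E
```

```text
time: 5.62
eef_pos: [0.5048, -0.2278, 0.0596]
tcp_rot: [0.536, 0.844, -0.0, -0.0]
contact_force: [0.6, -0.9, -0.7]
opening: -0.003
finger_force: 0.0
[54.4  0.9 59.6] [ 0.5705316  -0.85219102 -0.7029177 ] -0.003395900394890543
[(44, 41), (46, 41), (48, 43), (50, 43), (52, 43), (54, 125), (56, 126), (58, 124), (60, 59), (62, 47), (64, 45), (66, 47), (68, 47), (70, 48), (72, 45), (74, 43), (76, 43), (78, 42), (80, 46), (82, 46)]
[(44, 42), (46, 46), (48, 41), (50, 43), (52, 49), (54, 125), (56, 126), (58, 121), (60, 44), (62, 39), (64, 41), (66, 46), (68, 46), (70, 49), (72, 48), (74, 51), (76, 49), (78, 46), (80, 48), (82, 44)]
```

```bash
python3 - <<'E'
from h import *
import pickle
P=eyes.camera_params('wrist');I=eyes.read_camera('wrist')
print('now; TCP',loc(monitor.get_state()['eef_pos']))
def asc(I,r0,r1,c0,c1):
    for r in range(r0,r1): print(r,''.join(' .:-=+*#%@'[int(v)*10//256] for v in I[r,c0:c1].mean(1)))
print(np.round(proj(P,W(46,0,74))),np.round(proj(P,W(46,0,40))));asc(I,180,262,195,285)
P2,I2=pickle.load(open('s2.pkl','rb'))
print(np.round(proj(P2,W(46,12,74))),np.round(proj(P2,W(46,-12,74))));asc(I2,175,232,145,205)
E
```

```text
now; TCP [54.3  0.8 59.6]
[[237. 243.]] [[239. 219.]]
180 :::::::::::..........:..............................:===========:.........................
181 ::::::::::..::......................................:===========:.........................
182 ::::::::::::...:....................................:===========:.........................
183 :::::::::::::.......................................:===========:.........................
184 :::::::::::::..::.:..............::.................:===========:.........................
185 ::::::::::::::::...............:::::................:-==========:........:................
186 :::::::::::::::::.::.........::::::.................:-==========:.........................
187 ::::::::::::::::.:::.....::::::::::...::............:-==========:.........................
188 ::::::::::::::::.::::.:::::::::::::...:::::..:..:::.:--=========:.........................
189 :::::::::::::::::.:..::::::::::::::.::::::::::...:.:.:-=========:...............:.........
190 :::::::::::::::::::::.::::..:::.:....:::::::::::.:::.::=========:.........................
1
[... 9776 characters left out ...]
@#=-----===----+@@@@@@@@@@@@@@@@@@@@@@@@@@%*@@@@@@
222 @@@%*@@@@@@%+==-=--=====*%@@@@@@@@@@@@@@@@@@@@@@@@@@@*@@@@@@
223 @@@%*@@@@@@@@%********#@@@@@@@@@@@@@@@@@@@@@@@@@@@@@@*@@@@@@
224 @@@@*@@@@@@@@@@@@@@@@@@@@@@@@@@@@@@@@@@@@@@@@@@@@@@@@+@@@@@@
225 @@@@+%@@@@@@@@@@@@@@@@@@@@@@@@@@@@@@@@@@@@@@@@@@@@@@@+%@@@@@
226 @@@@#%@@@@@@@@@@@@@@@@@@@@@@@@@@@@@@@@@@@@@@@@@@@@@@@#@@@@@@
227 @@@@@@@@@@@@@@@@@@@@@@@@@@@@@@@@@@@@@@@@@@@@@@@@@@@@@@@@@@@@
228 @@@@@@@@@@@@@@@@@@@@@@@@@@@@@@@@@@@@@@@@@@@@@@@@@@@@@@@@@@@@
229 @@@@@@@@@@@@@@@@@@@@@@@@@@@@@@@@@@@@@@@@@@@@@@@@@@@@@@@@@@@@
230 ************************************************************
231 ============================================================
```

```bash
python3 - <<'E'
from h import *
import cv2
s=monitor.get_state();R=Ro.from_quat(s['tcp_rot'])
S=eyes.camera_params('scene');A=cv2.imread('pics/scene0.png').astype(int);B=eyes.read_camera('scene')[...,::-1].astype(int)
for o in [(0,0,0),(0,0,19),(11,0,19),(-11,0,19),(0,0,-20),(-22,0,0),(-22,0,19),(0,14,19),(0,-14,19)]:
  print(o,np.round(proj(S,s['eef_pos']+R.apply(np.array(o)/1e3))[0]))
print('grip',np.round(proj(S,[W(46,0,74),W(46,0,40),W(46,12,74),W(46,-12,74)])).tolist())
d=np.abs(A-B).sum(2)
for r in range(240,288): print(r,''.join(' .:-=+*#%@'[int(v)*10//256] for v in B[r,295:350].mean(1)),' ',''.join('#' if v>60 else '.' for v in d[r,295:350]))
E
```

```text
(0, 0, 0) [320. 253.]
(0, 0, 19) [319. 257.]
(11, 0, 19) [315. 256.]
(-11, 0, 19) [323. 258.]
(0, 0, -20) [321. 248.]
(-22, 0, 0) [328. 255.]
(-22, 0, 19) [327. 259.]
(0, 14, 19) [320. 253.]
(0, -14, 19) [318. 261.]
grip [[320.0, 252.0], [319.0, 260.0], [316.0, 251.0], [325.0, 253.0]]
240 :::::----------------:...==+:.....----.##@@%==@------==   ......................######.#####.....##...##.........
241 ::::::----------------====+=....::-----@@@@*%%@-------=   .....................###########..#........#...........
242 ::@::::-------------:.:=====:......--:#@@@@@@#=--------   ..#..................#.#####.######...#......#.........
243 -::-:-:------------....:=====++.:...-:@@-@@@@*---------   ...................####.########.###....#....#.........
244 -----%:-------.........:-@@* .:.....-.@@@@@@@----------   .....#........#########..#####.#####.........#.........
245 -----:---............--#@@@*-:........@@@@@@@:---------   ........########..###..#####..#######..................
246 --....................:++*#==*:.....:@@@@@@@@:--------=   ..#########.###...####.#######.##.###.......
[... 4149 characters left out ...]
+=%@@==*@@@@-...-@@@@#**+@@@@@@@@+:-----------------   .....#...##.............####........#..................
283 +++++=====@@@@@ ...%@@@@-**:@@@@@@@@+:-----------------   ........##.........#....###....#....#..................
284 +++++++++=@@@@@ ...@@@@@:**-@@%=+@@@=:-----------------   ........##...............##...###..##..................
285 ++++++++++@@@@-... @@@@@:*=#@@@+#@@*-------------------   ........##....#..........#.#...##..#...................
286 +++++++++%@@@@:-..-@@@@***-*@@@@@@@=:------------------   ........##..#.....#....###.#.......#...................
287 ++++++++=@@@:+-=+*@@@@@ **: .=*@@@@*.------------------   .......###.#.#..##......##...###...#...................
```

```bash
for i in 1 2; do python3 -m handwheel '[[0,0,0.005,0,0,0,-1],[0,0,0.01,0,0,0,-1],[0,0,0.01,0,0,0,-1]]' | egrep 'eef|contact'; done
```

```text
eef_pos: [0.5053, -0.2281, 0.0581]
contact_force: [-4.5, 3.2, 12.4]
eef_pos: [0.5061, -0.2279, 0.0577]
contact_force: [-9.4, 7.4, 28.8]
```

Lowering the shut fingers meets something straight away. The fingertips are standing on top of the grip, so they reach about 35 mm less than the text says. I'll lift, open, and go about 28 mm deeper.

```bash
python3 -m handwheel '[[0,0,-0.1,0,0,0,-1],[0,-0.021,-0.1,0,0,0,0],[0,-0.021,-0.1,0,0,0,0],[0,-0.021,-0.1,0,0,0,0],[0,-0.021,-0.1,0,0,0,0]]' | egrep 'eef|contact|open'; python3 -m handwheel '[[0,0,0.1,0,0,0,0],[0,0,0.1,0,0,0,0],[0,0,0.13,0,0,0,0],[0,0,0.15,0,0,0,0],[0,0,0.15,0,0,0,0],[0,0,0.15,0,0,0,0]]' | egrep 'eef|contact|open'
```

```text
eef_pos: [0.4966, -0.231, 0.0903]
contact_force: [-0.2, 0.0, 0.1]
opening: 0.5
eef_pos: [0.4977, -0.2317, 0.0322]
contact_force: [-0.9, -0.8, -0.4]
opening: 0.499
```

```bash
python3 -m handwheel '[[0,0,0,0,0,0,-1],[0,0,0,0,0,0,-1],[0,0,0,0,0,0,-1],[0,0,0,0,0,0,-1],[0,0,0,0,0,0,-1]]' 40; python3 -c "
from h import *
s=monitor.get_state();print(loc(s['eef_pos']))"
```

```text
time: 8.52
eef_pos: [0.4971, -0.2319, 0.0322]
tcp_rot: [0.536, 0.844, -0.0, -0.0]
contact_force: [-4.9, -1.2, 5.6]
opening: 0.141
finger_force: 41.3
[45.7  0.5 32.2]
```

```bash
python3 -m handwheel '[[0,0.05,0,0,0,0,-1],[0,0.1,0,0,0,0,-1],[0,0.15,0,0,0,0,-1],[0,0.2,0,0,0,0,-1],[0,0.24,0,0,0,0,-1],[0,0.256,0,0,0,0,-1],[0,0.256,0,0,0,0,-1],[0,0.256,0,0,0,0,-1],[0,0.256,0,0,0,0,-1]]' 40; python3 - <<'E'
from h import *
s=monitor.get_state();print(loc(s['eef_pos']))
P=eyes.camera_params('wrist');I=eyes.read_camera('wrist')
import pickle;pickle.dump((P,I),open('s3.pkl','wb'))
for y in(60,80):
  print([(x,int(I[tuple(np.round(proj(P,W(x,y,22))[0]).astype(int)[::-1])].mean())) for x in range(148,174,1)])
for r in (0,): print(np.round(proj(P,W(160,-46,9))),np.round(proj(P,W(160,-28,9))))
E
```

```text
time: 9.65
eef_pos: [0.5891, -0.189, 0.0322]
tcp_rot: [0.536, 0.844, -0.001, -0.001]
contact_force: [-6.5, -3.8, 5.9]
opening: 0.142
finger_force: 42.2
[147.2   0.   32.2]
[(148, 76), (149, 77), (150, 75), (151, 77), (152, 74), (153, 76), (154, 97), (155, 147), (156, 212), (157, 223), (158, 220), (159, 220), (160, 218), (161, 204), (162, 104), (163, 88), (164, 92), (165, 90), (166, 88), (167, 87), (168, 83), (169, 83), (170, 83), (171, 82), (172, 82), (173, 84)]
[(148, 72), (149, 72), (150, 70), (151, 72), (152, 74), (153, 71), (154, 80), (155, 157), (156, 216), (157, 225), (158, 224), (159, 220), (160, 219), (161, 206), (162, 101), (163, 83), (164, 86), (165, 86), (166, 86), (167, 86), (168, 86), (169, 85), (170, 87), (171, 87), (172, 87), (173, 92)]
[[270. 276.]] [[271. 253.]]
```

```bash
python3 -m handwheel '[[0,0,0,0,0,0,0],[0,0,0,0,0,0,0],[0,0,0,0,0,0,0],[0,0,0,0,0,0,0],[0,0,-0.1,0,0,0,0],[0,0,-0.2,0,0,0,0],[0,0,-0.25,0,0,0,0],[0.1,-0.05,-0.4,0,0,0,0.5],[0.1,-0.05,-0.4,0,0,0,0.5],[0.1,-0.05,-0.4,0,0,0,0.5]]' 40; python3 - <<'E'
from h import *
import pickle
s=monitor.get_state();print(loc(s['eef_pos']))
P=eyes.camera_params('wrist');I=eyes.read_camera('wrist');pickle.dump((P,I),open('s4.pkl','wb'))
for y in(60,80):
  print([(x,int(I[tuple(np.round(proj(P,W(x,y,22))[0]).astype(int)[::-1])].mean())) for x in range(144,174,1)])
a=np.round(proj(P,W(150,-30,10))[0]).astype(int);print(a)
for r in range(a[1]-8,a[1]+24): print(r,''.join(' .:-=+*#%@'[int(v)*10//256] if not (I[r,c,0]>I[r,c,2]*1.6 and I[r,c,0]>90) else 'o' for c,v in zip(range(a[0]-25,a[0]+35),I[r,a[0]-25:a[0]+35].mean(1))))
print(np.round(proj(P,W(160,-46,9))),np.round(proj(P,W(160,-28,9))))
E
```

```text
time: 10.95
eef_pos: [0.5549, -0.1601, 0.1918]
tcp_rot: [0.536, 0.844, 0.0, 0.001]
contact_force: [1.0, 0.1, -0.7]
opening: 0.751
finger_force: 0.0
[128.6  40.7 191.8]
[(144, 50), (145, 50), (146, 50), (147, 44), (148, 42), (149, 43), (150, 43), (151, 54), (152, 92), (153, 148), (154, 173), (155, 175), (156, 174), (157, 171), (158, 125), (159, 125), (160, 64), (161, 51), (162, 51), (163, 50), (164, 49), (165, 50), (166, 50), (167, 50), (168, 50), (169, 47), (170, 48), (171, 46), (172, 45), (173, 49)]
[(144, 65), (145, 68), (146, 67), (147, 65), (148, 59), (149, 60), (150, 64), (151, 104), (152, 217), (153, 217), (154, 254), (155, 254), (156, 252), (157, 250), (158, 239), (159, 112), (160, 69), (161, 70), (162, 73), (163, 70), (164, 70), (165, 70), (166, 68), (167, 68), (168, 57), (169, 55), (170, 52), (171, 51), (172, 51), (173, 51)]
[270 220]
212 --------:::::::::..:::::::::::=*=:---------------:--------:-
213 ----------:::::::::.::::::::.:=*=----------------:----------
214 ---------::::::::.::::::::::.:=*=--:-:::--::::::::::--:-----
215 --::-:::-:::::::::::::::::::.:=*=::::::::::::
[... 1163 characters left out ...]
==========-=--===-----
234 -----------------------oooooooooo---------------------------
235 ------------------------ooooooooo---------------------------
236 ------------------------------ooo---------------------------
237 -------------------------------o----------------------------
238 ------------------------------------------------------------
239 ------------------------------------------------------------
240 ------------------------------------------------------------
241 ------------------------------------------------------------
242 ------------------------------------------------------------
243 ------------------------------------------------------------
[[277. 232.]] [[278. 219.]]
```

The pointer edge (col 277) is level with the clip's outer bar edge (col 277), so the gauge is held at the clip. Now the lotus.

```bash
python3 - <<'E'
from h import *
go([.445,.34,.27])
E
```

```text
shift [1.2483, 0.2832, -0.198] turn [-0.0002, -0.0003, -0.0] q6 -0.9 dyaw deg 0 rows 9.0
```

```bash
python3 -m handwheel '[[0,0,-0.25,0,0,0,1],[0,0,-0.25,0,0,0,1],[1,0.23,-0.25,0,0,0,1],[1,0.23,-0.25,0,0,0,1],[1,0.23,-0.25,0,0,0,1],[1,0.23,-0.25,0,0,0,1],[1,0.23,-0.25,0,0,0,1],[1,0.23,-0.25,0,0,0,1],[1,0.23,-0.25,0,0,0,1],[1,0.23,-0.25,0,0,0,1]]' |egrep 'eef|time' ; python3 -m handwheel '[[0.248,0.05,0.1,0,0,0,1],[0.248,0.05,0.1,0,0,0,1],[0.248,0.05,0.1,0,0,0,1],[0.248,0.05,0.1,0,0,0,1]]' && python3 - <<'E'
from h import *
import cv2,pickle
P=eyes.camera_params('wrist');I=eyes.read_camera('wrist');pickle.dump((P,I),open('lot2.pkl','wb'))
u=proj(P,[.466,.302,.03])[0].astype(int);print(u)
for n in('lot1','lot2'):
  P,I=pickle.load(open(n+'.pkl','rb'));u=proj(P,[.466,.302,.03])[0].astype(int)
  h=cv2.cvtColor(I,cv2.COLOR_RGB2HSV);m=((h[...,1]<60)&(h[...,2]>95)).astype(np.uint8)
  k,l,stt,c=cv2.connectedComponentsWithStats(m);
  for i in range(1,k):
    if stt[i,4]>150 and np.linalg.norm(c[i]-u)<90: print(n,stt[i],c[i].round())
  cv2.imwrite(n+'_m.png',m*255)
E
```

```text
time: 12.25
eef_pos: [0.4674, 0.2427, 0.2891]
time: 12.75
eef_pos: [0.4448, 0.3381, 0.2507]
tcp_rot: [0.537, 0.844, -0.001, -0.0]
contact_force: [-0.1, 0.6, 0.4]
opening: 0.999
finger_force: 0.0
[255 189]
```

```bash
python3 - <<'E'
from h import *
import cv2,pickle
P,I=pickle.load(open('lot2.pkl','rb'))
g=I.astype(int);lum=g.mean(2);sat=g.max(2)-g.min(2)
print(lum[150:230:8,210:300:9].astype(int)); 
for r in range(135,245,2): print(r,''.join(' .:-=+*#%@'[min(9,int(v)*10//230)] if s<35 else 'o' for v,s in zip(lum[r,200:315],sat[r,200:315])))
E
```

```text
[[ 34  42  43  81  94  66  70  69  64  64]
 [ 34  38  44  54  81  91  61  70  71  65]
 [ 36  40  67 117 121 116 125 124 107  64]
 [ 38  39 107 136 137 142 129 103 142 136]
 [ 37  46 151 204 235 156 133 133 143 137]
 [ 39  50 101 205 235 179 123 104 107 129]
 [ 39  56 127 180 166 133 136 150 115  60]
 [ 49  73  80 160  85 136 152  86  82  78]
 [ 71  84  87  87  89  89  85  86  81  74]
 [ 74  86  94  82  89  87  86  85  81  82]]
135 .......................:.:...:.:::::::::::::::::::::::-:--::::::::::::::-:::::::::::::::::::::::::::::::::::::::---
137 .........................:..:::::::::::::::::::::::-:::::-::::::::::::::-::::::::::::::::::::-:::::::::--:--:------
139 .............................:::::::::::::::::--:-------:-----:-::::::-::::::::::::::::::::::::::::::::::::::------
141 ...........................:.:...:::---------==========--:::::::::::--::-::::::::::::::::::::::::::::::::::::------
143 ...............................:::::------=-============--:-::--::------:--:::::::::::::::::::::::::::::::::-------
145 ................................:::---------===========---:------
[... 5230 characters left out ...]
------=--======--------::-oo-------------------::::--============--=---------------==---------------
235 -------------------------=====-------::ooo:--------------------::::-===================-===-====--===--------------
237 ------------------------======--------:ooo-+*#@@@@@@@@%#+==-----:::--=====================--====--===--------------
239 --------------------=---===---------:--=#@@oooooooooooooooo%*=---:::--===========================----=--=----------
241 -------------------------------------+%ooooooooooooooooooooooo%*=-::--=========================-==-----------------
243 -----------------=-------=--==-----+%ooooooooooooooooooooooooooo%+-::-============================-----------------
```

```bash
cat > fit.py <<'E'
from h import *
import cv2,pickle
from scipy.optimize import minimize
th=np.linspace(0,2*np.pi,40)
def ring(cx,cy,rx,ry,z): return np.c_[cx+rx*np.cos(th),cy+ry*np.sin(th),0*th+z]/1e3
parts=[np.r_[ring(-.5,2.5,34.5,51.5,0),ring(-.5,2.5,34.5,51.5,10)],np.r_[ring(1.5,-8.5,24,24,10),ring(1.5,-8.5,32,32,50)],np.r_[ring(13,-37,7,7,52),ring(13,-37,7,7,76)]]
def seg(P,I,c=(.466,.302,.03),t=103):
    u=proj(P,np.array(c))[0].astype(int);m=(cv2.GaussianBlur(I,(3,3),0).mean(2)>t).astype(np.uint8);m[:, :max(0,u[0]-75)]=0;m[:,u[0]+75:]=0
    k,l,s,_=cv2.connectedComponentsWithStats(m);b=max((i for i in range(1,k) if np.hypot(*(s[i,:2]+s[i,2:4]/2-u))<40),key=lambda i:s[i,4]);print(s[b]);return (l==b).astype(np.uint8)
def model(P,p,shape):
    m=np.zeros(shape,np.uint8);c,s=np.cos(p[2]),np.sin(p[2])
    for X in parts:
        w=np.c_[p[0]+c*X[:,0]-s*X[:,1],p[1]+s*X[:,0]+c*X[:,1],X[:,2]]
        cv2.fillConvexPoly(m,cv2.convexHull((proj(P,w)*16).astype(np.int32)),1,shift=4)
    return m
def fit(views,x0=(.466,.302)):
    f=lambda p:sum(-(m&(M:=model(P,p,m.shape))).sum()/(m|M).sum() for P,m in views)/len(views)
    out=[]
    for y in np.arange(-np.pi,np.pi,np.pi/8):
        r=minimize(f,[*x0,y],method='Nelder-Mead',options=dict(initial_simplex=np.array([[*x0,y],[x0[0]+.02,x0[1],y],[x0[0],x0[1]+.02,y],[*x0,y+.3]]),xatol=1e-4,fatol=1e-4));out.append((r.fun,*np.round(r.x,4)))
    return sorted(out)
E
python3 - <<'E'
from fit import *
V=[]
for n in('lot1','lot2'):
    P,I=pickle.load(open(n+'.pkl','rb'));V.append((P,seg(P,I)))
o=fit(V)
for a in o[:5]: print(a)
print('single',[fit([v])[0] for v in V])
P,I=pickle.load(open('lot2.pkl','rb'))
m=I[...,::-1].copy();p=o[0][1:]
c,_=cv2.findContours(model(P,p,m.shape[:2]),0,1);cv2.drawContours(m,c,-1,(0,0,255),1)
c,_=cv2.findContours(V[1][1],0,1);cv2.drawContours(m,c,-1,(0,255,0),1)
c,_=cv2.findContours(model(P,o[1][1:],m.shape[:2]),0,1)
cv2.imwrite('pics/fit.png',cv2.resize(np.hstack([I[130:250,190:330,::-1],m[130:250,190:330]]),None,fx=2.8,fy=2.8,interpolation=2))
E
```

```text
[ 244  132   53   60 2176]
[ 219  159   77   53 2879]
(np.float64(0.0), np.float64(0.5216), np.float64(0.4109), np.float64(-0.0959))
(np.float64(0.0), np.float64(0.5319), np.float64(0.3746), np.float64(-1.9041))
(np.float64(0.0), np.float64(0.5371), np.float64(0.2398), np.float64(-0.5187))
(np.float64(0.0), np.float64(0.5393), np.float64(0.3931), np.float64(-3.6302))
(np.float64(0.0), np.float64(0.546), np.float64(0.3753), np.float64(-4.3562))
single [(np.float64(0.0), np.float64(0.5216), np.float64(0.4109), np.float64(-4.0229)), (np.float64(0.0), np.float64(0.508), np.float64(0.3973), np.float64(-2.5746))]fit.py:17: RuntimeWarning: overflow encountered in scalar negative
  f=lambda p:sum(-(m&(M:=model(P,p,m.shape))).sum()/(m|M).sum() for P,m in views)/len(views)
```

uint8/uint64 sign overflow; fix.

```bash
sed -i 's/sum(-(m&(M:=model(P,p,m.shape))).sum()/-sum(float((m\&(M:=model(P,p,m.shape))).sum())/' fit.py; python3 - <<'E'
from fit import *
V=[]
for n in('lot1','lot2'):
    P,I=pickle.load(open(n+'.pkl','rb'));V.append((P,seg(P,I)))
o=fit(V)
for a in o[:5]: print(*np.round(a,4))
for v in V: print('single',*[np.round(a,3) for a in fit([v])[:2]])
P,I=pickle.load(open('lot2.pkl','rb'))
m=I[...,::-1].copy();p=o[0][1:]
c,_=cv2.findContours(model(P,p,m.shape[:2]),0,1);cv2.drawContours(m,c,-1,(0,0,255),1)
c,_=cv2.findContours(V[1][1],0,1);cv2.drawContours(m,c,-1,(0,255,0),1)
cv2.imwrite('pics/fit.png',cv2.resize(np.hstack([I[130:250,190:330,::-1],m[130:250,190:330]]),None,fx=2.8,fy=2.8,interpolation=2))
E
```

```text
[ 244  132   53   60 2176]
[ 219  159   77   53 2879]
-0.8516 0.4671 0.3068 -1.3139
-0.851 0.4671 0.3068 -1.3142
-0.8505 0.4672 0.3067 -1.3109
-0.8504 0.4672 0.3067 -1.3457
-0.8502 0.467 0.3065 -1.3083
single [-0.864  0.468  0.307 -1.329] [-0.864  0.468  0.307 -1.327]
single [-0.844  0.466  0.306 -1.275] [-0.843  0.466  0.306 -1.273]
```

View pics/fit.png

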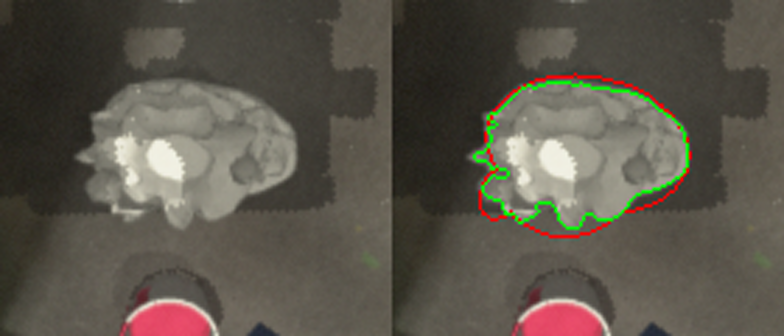

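```bash
python3 - <<'E'
from h import *
P=eyes.camera_params('wrist');s=monitor.get_state();R=Ro.from_quat(s['tcp_rot'])
pr=lambda x,y,z:proj(P,s['eef_pos']+R.apply(np.array([x,y,z])/1e3))[0]
for x in(5,8,11): print(x,[(z,pr(x,0,z)[1].round(1)) for z in(-30,-25,-20,-15)],[(z,pr(x,42.5,z).round(1).tolist()) for z in(-45,-40,-35,-30,-25,-20)])
p=np.array([.4671,.3068,-1.31]);c,sn=np.cos(p[2]),np.sin(p[2])
g=p[:2]+[c*.0015+sn*.0085,sn*.0015-c*.0085];print('cup',g)
go([*g,.10],p[2]);go([*g,.004],p[2])
E
```

```text
5 [(-30, np.float64(247.1)), (-25, np.float64(242.4)), (-20, np.float64(238.0)), (-15, np.float64(233.8))] [(-45, [347.9, 263.5]), (-40, [344.6, 257.7]), (-35, [341.4, 252.3]), (-30, [338.5, 247.2]), (-25, [335.8, 242.5]), (-20, [333.2, 238.0])]
8 [(-30, np.float64(241.6)), (-25, np.float64(237.0)), (-20, np.float64(232.7)), (-15, np.float64(228.7))] [(-45, [348.6, 257.5]), (-40, [345.2, 251.8]), (-35, [342.0, 246.6]), (-30, [339.0, 241.7]), (-25, [336.2, 237.1]), (-20, [333.6, 232.8])]
11 [(-30, np.float64(236.0)), (-25, np.float64(231.5)), (-20, np.float64(227.4)), (-15, np.float64(223.5))] [(-45, [349.2, 251.3]), (-40, [345.8, 245.9]), (-35, [342.5, 240.8]), (-30, [339.5, 236.1]), (-25, [336.7, 231.6]), (-20, [334.1, 227.5])]
cup [0.4592742 0.303159 ]
shift [-0.0937, -0.0047, 0.3785] turn [-0.0003, 0.0001, -0.4439] q6 0.03 dyaw deg 80 rows 8.0
shift [-0.0935, -0.0046, 0.6185] turn [-0.0003, 0.0001, -0.4439] q6 0.03 dyaw deg 80 rows 8.0
```

```bash
python3 -m handwheel '[[-0.09,-0.005,0.2,0,0,-0.4439,1],[-0.09,-0.005,0.35,0,0,-0.4439,1],[-0.09,-0.005,0.35,0,0,-0.4439,1],[-0.09,-0.005,0.35,0,0,-0.4439,1],[-0.09,-0.005,0.35,0,0,-0.4439,1],[-0.09,-0.005,0.35,0,0,-0.4439,1],[-0.09,-0.005,0.35,0,0,-0.4439,1],[-0.09,-0.005,0.35,0,0,-0.4439,1],[-0.09,-0.005,0.35,0,0,-0.4439,1],[-0.09,-0.005,0.35,0,0,-0.4439,1],[-0.09,-0.005,0.35,0,0,-0.4439,1]]' && python3 - <<'E'
from h import *
P=eyes.camera_params('wrist');I=eyes.read_camera('wrist')
import pickle;pickle.dump((P,I),open('lot3.pkl','wb'))
from fit import *
try:
  m=seg(P,I); print([np.round(a,4) for a in fit([(P,m)])[:2]])
except Exception as e: print(e)
go([.4593,.3032,.004],-1.31)
E
```

```text
time: 14.18
eef_pos: [0.4579, 0.3055, 0.1118]
tcp_rot: [-0.13, 0.991, 0.0, 0.0]
contact_force: [0.2, -0.2, -0.0]
opening: 0.998
finger_force: 0.0
max() iterable argument is empty
shift [-0.0018, -0.0068, 0.2694] turn [-0.0, 0.0001, 0.0003] q6 -1.43 dyaw deg 0 rows 2.0
```

```bash
python3 -m handwheel '[[-0.002,-0.007,0.08,0,0,0,1],[-0.002,-0.007,0.15,0,0,0,1],[-0.002,-0.007,0.2,0,0,0,1],[-0.002,-0.007,0.2,0,0,0,1]]' |egrep 'eef|contact'; python3 -m handwheel '[[0,0,0.03,0,0,0,1],[0,0,0.06,0,0,0,1],[0,0,0.067,0,0,0,1],[0,0,0.067,0,0,0,1]]' |egrep 'eef|contact'
```

```text
eef_pos: [0.4576, 0.3027, 0.0298]
contact_force: [0.0, -0.3, 0.1]
eef_pos: [0.4591, 0.3033, 0.0046]
contact_force: [0.4, 1.2, -0.5]
```

```bash
python3 -m handwheel '[[0,0,0,0,0,0,0.7],[0,0,0,0,0,0,0.5],[0,0,0,0,0,0,0.2],[0,0,0,0,0,0,-0.2],[0,0,0,0,0,0,-0.2],[0,0,0,0,0,0,-0.2]]' 30
```

```text
time: 15.98
eef_pos: [0.4596, 0.3038, 0.0061]
tcp_rot: [-0.131, 0.991, 0.0, 0.0]
contact_force: [-2.4, 0.1, 5.1]
opening: 0.727
finger_force: 31.4
```

Cup held at 62 mm opening. Lift and compute the transfer.

```bash
python3 -m handwheel '[[0,0,-0.05,0,0,0,-0.2],[0,0,-0.15,0,0,0,-0.2],[0,0,-0.3,0,0,0,-0.2],[0,0,-0.45,0,0,0,-0.2],[0,0,-0.5,0,0,0,-0.2],[0,0,-0.5,0,0,0,-0.2]]' && python3 - <<'E'
from h import *
go(W(195,68.5,210),st()[2]);go(W(195,68.5,60),st()[2]);print(W(195,68.5,0))
E
```

```text
time: 16.73
eef_pos: [0.4597, 0.3035, 0.2058]
tcp_rot: [-0.131, 0.991, 0.0, 0.001]
contact_force: [-0.3, 0.1, -1.1]
opening: 0.72
finger_force: 33.2
shift [-0.0802, -1.0833, -0.0106] turn [0.0006, 0.0006, 0.4432] q6 -1.43 dyaw deg -80 rows 8.0
shift [-0.0793, -1.0834, 0.3644] turn [0.0006, 0.0006, 0.4432] q6 -1.43 dyaw deg -80 rows 8.0
[ 0.60308869 -0.10664542  0.        ]
```

```bash
python3 -m handwheel '[[-0.01,-0.08,0,0,0,0.04,-0.2],[-0.02,-0.18,0,0,0,0.08,-0.2],[-0.03,-0.28,0,0,0,0.12,-0.2],[-0.03,-0.38,0,0,0,0.16,-0.2],[-0.04,-0.5,0,0,0,0.2,-0.2],[-0.05,-0.62,0,0,0,0.25,-0.2],[-0.06,-0.74,0,0,0,0.3,-0.2],[-0.07,-0.85,0,0,0,0.35,-0.2],[-0.08,-0.95,0,0,0,0.4,-0.2],[-0.08,-1,0,0,0,0.443,-0.2],[-0.08,-1,0,0,0,0.443,-0.2],[-0.08,-1,0,0,0,0.443,-0.2]]' && python3 - <<'E'
from h import *
import pickle
print(loc(monitor.get_state()['eef_pos']))
P=eyes.camera_params('wrist');I=eyes.read_camera('wrist');pickle.dump((P,I),open('p1.pkl','wb'))
go(W(195,68.5,80),st()[2]);go(W(195,68.5,6),st()[2])
E
```

```text
time: 18.23
eef_pos: [0.5926, -0.0736, 0.2024]
tcp_rot: [0.534, 0.845, -0.0, -0.002]
contact_force: [0.5, 0.4, -1.5]
opening: 0.72
finger_force: 33.3
[199.6 102.8 202.4]
shift [-0.0866, -0.0119, 0.3075] turn [-0.0007, -0.0008, 0.0009] q6 -0.74 dyaw deg 0 rows 3.0
shift [-0.0871, -0.0115, 0.4925] turn [-0.0007, -0.0008, 0.0009] q6 -0.74 dyaw deg 0 rows 4.0
```

```bash
python3 -m handwheel '[[-0.05,-0.012,0,0,0,0,-0.2],[-0.087,-0.012,0.1,0,0,0,-0.2],[-0.087,-0.012,0.2,0,0,0,-0.2],[-0.087,-0.012,0.3,0,0,0,-0.2],[-0.087,-0.012,0.38,0,0,0,-0.2],[-0.087,-0.012,0.4,0,0,0,-0.2],[-0.087,-0.012,0.4,0,0,0,-0.2]]' && python3 - <<'E'
from h import *
import pickle
print(loc(monitor.get_state()['eef_pos']))
P=eyes.camera_params('wrist');I=eyes.read_camera('wrist');pickle.dump((P,I),open('p2.pkl','wb'))
g=I.astype(int);lum=g.mean(2)
a=np.round(proj(P,W(160,96,22))[0]).astype(int);print('foot end',a,'foot y60',np.round(proj(P,W(160,60,22))), 'pad -35,0 predicted',[np.round(proj(P,W(160+d,60+e,36))[0]).tolist() for d,e in((2,0),(36,-54),(36,49))])
for r in range(60,250,3): print(r,''.join(' .:-=+*#%@'[min(9,int(v)*10//230)] for v in lum[r,150:360:2]))
go(W(195,68.5,6),st()[2])
E
```

```text
time: 19.15
eef_pos: [0.6047, -0.1085, 0.0451]
tcp_rot: [0.535, 0.845, -0.0, 0.0]
contact_force: [-0.1, -0.2, -1.6]
opening: 0.724
finger_force: 33.3
[195.7  66.1  45.1]
foot end [196 172] foot y60 [[199. 224.]] pad -35,0 predicted [[198.0, 233.0], [252.0, 306.0], [253.0, 156.0]]
60 ::::::::::::::::::::::::::::::::::::::::::::::::::------==========================------------------=####
63 :::::::::::::::::::::::::::::::::::::::::::::::::::-------=========================-------------------+##
66 ::::::::::::::::::::::::::::::::::::::::::::::::::::::----===========================-------------------#
69 :::::::::::::::::::::::::::::::::::::::::::::::::::::-------==========================-------------------
72 ::::::::::::::::::::::::::::::::::::::::::::::::::::::::----=============================----------------
75 :::::::::::::::::::::::::::::::::::::::::::::::::::::::::----=============================---------------
78 ::::::::::::::::::::::::::::::::::::::::::::::::::::::::::----=============================+-------------
81 :::::::::::::::::::::::::::::::::::::::::::::::::::::
[... 5597 characters left out ...]
@@@@@@@@@@@@@%@@@@@@@@@@@@@@@@@@@@@+--=++++=----===========
237 ======+++++++*####=+%@%@@@@@@@%%%%@@@@@@%%%##@@@@@@@@@@@@@@@@@@@@@@@@@@@@@@@@@@@@%-:-*####+-=====+=+++===
240 =======+===+*#####@@@@@@@@@@@@@%%%%@@@%%%%###@@@@@@@@@@@@@@@@@%@@@@@@@@@@@@@@@@@@@:::-#####+====+++++++++
243 ===========*####*-%@@@@@@@@@@@@@%%%%%%%%%%@@@@@@@@@@@@@@@@@@@@%%@@@@@@@@@@@@@@@@@%::::=#####+==++++++++++
246 =======-::=#####-:*%%%@@@%@@##@@@@@%%%%#%@@@@@@@@@@@@@@@@@@@@@@%@@@@@@@@@@@@%@@@@#:::::+####*-::-++++++++
249 =====::::=#####=:::--=@%%%@@##@@@@@%%%%@@@@@@@@@@@@@@@@@@@@@@@@@@@@@@@@@@@@@@@@@@+::::::*####*::::-++++++
shift [0.0074, -0.0035, 0.1007] turn [0.0005, 0.0006, 0.0003] q6 -0.78 dyaw deg 0 rows 1.0
```

```bash
python3 - <<'E'
import fit as F
from fit import *
P,I=pickle.load(open('p2.pkl','rb'))
F.parts=[X+[0,0,.039] for X in F.parts]
m=(cv2.GaussianBlur(I,(3,3),0).mean(2)>150).astype(np.uint8)
win=np.zeros_like(m);win[130:226,205:330]=1
M0=F.model;F.model=lambda P,p,s:M0(P,p,s)*win
m*=win
f=lambda p:-float((m&(M:=F.model(P,p,m.shape))).sum())/float((m|M).sum())
for off in(0,.1,-.1):
  x0=[*W(196,60,0)[:2],st()[2]-np.pi+off]
  r=minimize(f,x0,method='Nelder-Mead',options=dict(initial_simplex=np.array([x0]*4)+np.vstack([[0,0,0],np.diag([.01,.01,.15])]),xatol=1e-4,fatol=1e-4))
  print(r.fun,loc(np.array([*r.x[:2],0])),r.x[2]-st()[2]+np.pi, 'start',f(x0))
E
```

```text
-0.943196584369779 [198.5  56.3   0. ] 0.035661817323521916 start -0.8775164946709525
-0.9415991156963891 [199.1  56.6   0. ] 0.06802498759520503 start -0.8699847638395124
-0.9418755803156917 [197.5  56.3   0. ] -0.02641298255926916 start -0.8815077755240027
```

```bash
python3 -m handwheel '[[0.007,-0.003,0,0,0,0,-0.2],[0.007,-0.003,0.03,0,0,0,-0.2],[0.007,-0.003,0.06,0,0,0,-0.2],[0.007,-0.003,0.085,0,0,0,-0.2],[0.007,-0.003,0.096,0,0,0,-0.2],[0.007,-0.003,0.096,0,0,0,-0.2]]' && python3 -c "
from h import *
print(loc(monitor.get_state()['eef_pos']))"
```

```text
time: 19.95
eef_pos: [0.6022, -0.1062, 0.0064]
tcp_rot: [0.535, 0.845, -0.0, -0.0]
contact_force: [-0.0, 0.9, -0.5]
opening: 0.725
finger_force: 33.3
[194.4  69.3   6.4]
```

```bash
python3 -m handwheel '[[0,0,0.004,0,0,0,-0.2],[0,0,0.004,0,0,0,0.45],[0,0,0.004,0,0,0,0.6],[0,0,0.004,0,0,0,0.8],[0,0,0.004,0,0,0,1],[0,0,0.004,0,0,0,1],[0,0,0.004,0,0,0,1]]' && python3 -m handwheel '[[0,0,-0.04,0,0,0,1],[0,0,-0.12,0,0,0,1],[0,0,-0.25,0,0,0,1],[0,0,-0.4,0,0,0,1],[0,0,-0.5,0,0,0,1],[0,0,-0.5,0,0,0,1]]' && python3 - <<'E'
import fit as F
from fit import *
P=eyes.camera_params('wrist');I=eyes.read_camera('wrist');pickle.dump((P,I),open('p3.pkl','wb'))
T=eyes.camera_params('top');S=eyes.camera_params('scene')
lum=I.mean(2)
a=np.round(proj(P,W(160,96,22))[0]).astype(int)
for y in(0,94):
  print('foot',[(x,int(lum[tuple(np.round(proj(P,W(x,y,22))[0]).astype(int)[::-1])])) for x in range(146,170)])
b=np.round(proj(P,W(160,110,0))[0]).astype(int);c=np.round(proj(P,W(240,0,0))[0]).astype(int);print(b,c)
for r in range(b[1]-10,c[1]+14,2): print(r,''.join(' .:-=+*#%@'[min(9,int(v)*10//230)] for v in lum[r,b[0]-20:c[0]+12]))
go(W(-90,0,210),st()[2])
E
```

```text
time: 20.82
eef_pos: [0.6021, -0.1062, 0.0047]
tcp_rot: [0.535, 0.845, -0.0, -0.0]
contact_force: [0.7, -0.5, 0.5]
opening: 0.999
finger_force: 0.0
time: 21.58
eef_pos: [0.6049, -0.107, 0.2118]
tcp_rot: [0.535, 0.845, 0.001, 0.006]
contact_force: [0.6, -0.0, -0.0]
opening: 0.999
finger_force: 0.0
foot [(146, 87), (147, 87), (148, 117), (149, 120), (150, 109), (151, 121), (152, 121), (153, 187), (154, 212), (155, 250), (156, 253), (157, 253), (158, 239), (159, 142), (160, 92), (161, 92), (162, 97), (163, 102), (164, 104), (165, 103), (166, 103), (167, 104), (168, 105), (169, 103)]
foot [(146, 71), (147, 73), (148, 74), (149, 73), (150, 73), (151, 89), (152, 158), (153, 158), (154, 180), (155, 183), (156, 189), (157, 189), (158, 161), (159, 161), (160, 116), (161, 78), (162, 72), (163, 71), (164, 71), (165, 72), (166, 72), (167, 73), (168, 74), (169, 79)]
[222 125] [284 208]
115 :::::::::::::::::::::-::--:-::::::::::::::::---::::-:::::::::------------::--:--::--:::---====
117 :::::::::::::::::::--:-:---::::::::::::---:----:-:::--:::::---------------:::--:::-::::-------
119 ::::::::::::
[... 4524 characters left out ...]
==------=====
211 @@@*=======++=+%@@@@*-=====================================-----------------=======-=---======
213 @@%+----===++=+%%@@@+--=======================================-------------=====-=-----=--====
215 @*---------=+=+%@@@@*-=========================================----------=========---=========
217 ------------+==%@@@@*=-===========================================--=-=====--=----=--=========
219 ------------===#@@@@*========================================================-=-=--=--======--
221 ------------===#%@@@#====================================================-==-=-=--===-=====---
shift [-0.1709, -0.7132, -0.0064] turn [0.0013, 0.0013, 0.0002] q6 -0.78 dyaw deg 0 rows 5.0
```

```bash
cat > chk.py <<'E'
import fit as F, sys
from fit import *
def check(P,I,thr=135,z=0):
    l=np.array([proj(P,W(*a))[0] for a in((161.5,100,15),(161.5,10,15))]);
    m=(cv2.GaussianBlur(I,(3,3),0).mean(2)>thr).astype(np.uint8);H,Wd=m.shape
    win=np.zeros_like(m);b=proj(P,W(200,125,30))[0];c=proj(P,W(250,-5,0))[0]
    cv2.fillConvexPoly(win,cv2.convexHull(np.array([l[0]+[1,-25],l[1]+[1,15],proj(P,W(250,-8,0))[0],proj(P,W(250,125,30))[0]]).astype(np.int32)),1)
    m*=win;f=lambda p:-float((m&(M:=F.model(P,p,m.shape)*win)).sum())/float((m|M).sum())
    for off in(0,.1,-.1):
        x0=[*W(196,60,0)[:2],st()[2]-np.pi+off]
        r=minimize(f,x0,method='Nelder-Mead',options=dict(initial_simplex=np.array([x0]*4)+np.vstack([[0,0,0],np.diag([.01,.01,.15])]),xatol=1e-4,fatol=1e-4))
        print(round(r.fun,3),loc(np.array([*r.x[:2],0])),round(r.x[2]-st()[2]+np.pi,3))
if __name__=='__main__':
    check(*pickle.load(open('p3.pkl','rb')))
E
python3 chk.py
```

```text
-0.921 [195.6  61.2   0. ] -0.011
-0.917 [195.6  61.5   0. ] 0.017
-0.919 [195.3  61.1   0. ] -0.021
```

Lotus stands at station (195.6, 61.2), 36 mm from the foot and square to −0.01 rad. Now the release slide.

```bash
python3 -m handwheel '[[-0.17,-0.715,0,0,0,0,-1],[-0.17,-0.715,0,0,0,0,-1],[-0.17,-0.715,0,0,0,0,-1],[-0.17,-0.715,0,0,0,0,-1],[-0.17,-0.715,0,0,0,0,-1],[-0.17,-0.715,0,0,0,0,-1],[-0.17,-0.715,0,0,0,0,-1],[-0.17,-0.715,0,0,0,0,-1]]' | egrep 'eef|open|time'; python3 - <<'E'
from h import *
import pickle
print(loc(monitor.get_state()['eef_pos']))
P=eyes.camera_params('wrist');I=eyes.read_camera('wrist');pickle.dump((P,I),open('r1.pkl','wb'))
lum=I.mean(2)
a=np.round(proj(P,W(-110,25,36))[0]).astype(int);b=np.round(proj(P,W(0,-25,36))[0]).astype(int)
print(a,b,[np.round(proj(P,W(*q))[0]).tolist() for q in((-64.5,0,54),(-51.5,0,54),(-58,10,54),(-58,-10,54))])
for r in range(a[1],b[1]): print(r,''.join(' .:-=+*#%@'[min(9,int(v)*10//230)] for v in lum[r,a[0]:b[0]]))
go(W(-93,0,27),st()[2])
E
```

```text
time: 22.62
eef_pos: [0.3732, -0.2889, 0.2042]
opening: -0.001
[-90.7   1.8 204.2]
[235 148] [330 191] [[277.0, 173.0], [289.0, 173.0], [283.0, 164.0], [283.0, 182.0]]
148 =======================---====================-=====-===--===-===---=-======-===-===----=-=****
149 =====================-=======================================================-=======-=====+**#
150 +======================++++++++++++++++++++++++++++++++++++++++++++++++====================****
151 **+================+***************************************************************************
152 *****++=========++*****************************************************************************
153 ######**###*###*#########**********************************************************************
154 @@@@@@@@@@@@@@@@@@@@@@@@@@%@@@%%%%%%%%%%%%%%%%%%%%%#%%%#####################################**#
155 @@@@@%@@@@@@@@@@@@%@@@%%@%%%@%%%%%%%%%%%%@@@@@@@@@@%@@@%@@@%@@@%@@@@@@@%%%%@@@@@@@@@@@@@%@@@%@@
156 @@@@@@@@@@@@@@@@@@@@@@@@@@@@@@@@@@@@@@@@@@@@@@@@@@@@@@@@@@@@@@@@@@@@@@@@@@@@@@@@@@@@@@@@@@@@@@@
157 @@@@@@@@@@@@@@@@@@@@@@@@@@@@
[... 2758 characters left out ...]
+++++++++
185 ==========------------------------------------------------------------------------+###########*
186 =========-------------------------------------------------------------:-----------+%%%%%%%%%%%%
187 ===-======--------------------------------------:-------------------------------:-+%@@@@@@@@@@@
188 ====--==--------------------------------------------------:--:-::---------------:-*@@@@@@@@@@@@
189 ====--=------------------------------------:--------------::---------:----:----:--*@@@@@@@@@@@@
190 ====-------------------------------------------------------------------::-------:=*%@@%#*#%@@@@
shift [-0.0047, -0.0058, 0.4434] turn [-0.0, -0.0003, 0.0008] q6 -1.32 dyaw deg 0 rows 3.0
```

```bash
python3 -m handwheel '[[-0.005,-0.006,0.15,0,0,0,-1],[-0.005,-0.006,0.3,0,0,0,-1],[-0.005,-0.006,0.4,0,0,0,-1],[-0.005,-0.006,0.44,0,0,0,-1],[-0.005,-0.006,0.44,0,0,0,-1]]' | egrep 'eef|contact'; python3 -m handwheel '[[0,0.01,0,0,0,0,-1],[0,0.02,0,0,0,0,-1],[0,0.03,0,0,0,0,-1],[0,0.04,0,0,0,0,-1],[0,0.05,0,0,0,0,-1],[0,0.05,0,0,0,0,-1]]' | egrep 'eef|contact';  python3 -c "
from h import *
s=monitor.get_state();print(loc(s['eef_pos']))"
```

```text
eef_pos: [0.3715, -0.2921, 0.0284]
contact_force: [0.7, 0.4, 0.4]
eef_pos: [0.3896, -0.2841, 0.0289]
contact_force: [0.9, -0.9, -0.4]
[-73.8  -0.8  28.9]
```

```bash
for i in 1 2 3; do python3 -m handwheel '[[0,0.01,0,0,0,0,-1],[0,0.02,0,0,0,0,-1],[0,0.02,0,0,0,0,-1]]' | egrep 'contact';  python3 -c "
from h import *
s=monitor.get_state();print(loc(s['eef_pos']),Ro.from_euler('z',-st()[2]).apply(s['contact_force']).round(1))"; done
```

```text
contact_force: [-2.0, -1.0, -0.9]
[-67.   -0.6  28.4] [-2.2 -0.1 -0.9]
contact_force: [-0.2, -0.6, 0.2]
[-57.2  -0.7  28.9] [-0.5 -0.5  0.2]
contact_force: [-17.3, -8.7, 5.7]
[-54.1  -0.8  29. ] [-19.4  -0.5   5.7]
```

```bash
python3 -m handwheel '[[0,-0.04,0,0,0,0,-1],[0,-0.05,-0.1,0,0,0,-1],[0,-0.05,-0.25,0,0,0,-1],[0,-0.05,-0.4,0,0,0,-1],[0,-0.05,-0.45,0,0,0,-1],[0,-0.05,-0.45,0,0,0,-1]]' | egrep 'eef|time'; python3 - <<'E'
from h import *
import pickle
P=eyes.camera_params('wrist');I=eyes.read_camera('wrist');pickle.dump((P,I),open('r2.pkl','wb'))
lum=I.mean(2)
a=np.round(proj(P,W(-75,15,54))[0]).astype(int);b=np.round(proj(P,W(-10,-15,54))[0]).astype(int)
print(a,b,'fwd pred',[np.round(proj(P,W(*q))[0]).tolist() for q in((-42.5,0,54),(-29.5,0,54))])
for r in range(a[1],b[1],2): print(r,''.join(' .:-=+*#%@'[min(9,int(v)*10//230)] for v in lum[r,a[0]:b[0]]))
for y in(60,80,94): print('foot',[(x,int(lum[tuple(np.round(proj(P,W(x,y,22))[0]).astype(int)[::-1])])) for x in range(42,66)])
go(W(150,68,210),st()[2])
E
```

```text
time: 25.92
eef_pos: [0.3943, -0.2831, 0.2113]
[247 154] [305 181] fwd pred [[276.0, 167.0], [288.0, 167.0]]
154 @@@@@@@@@@@@@@@@@@@@@@@@@@@*=====---=====+#@@@@@@@@@@@@@%%
156 @@@@@@@@@@@@@@@@@@@@@@@@@@%=-::::::::::---+@@@@@@@@@@@@@@@
158 @@@@@@@@@@@@@@@@@@@@@@@@@@#--::::::::::::-+@@@@@@@@@@@@@@@
160 #+==--=--------------------::::-==--+--+-::-----------=#@@
162 #+=-----------------------:-:::-=+-=*-=*-::-----------=%@@
164 #+=-----------------------:::::-++-=+--+-::-----------=%@@
166 +=-----------------------::-:::-+=-=+-=*-::-----------=@@@
168 %%%%%%%%################**=-:::-+=-=+-=+--=************@@@
170 @@@@@@@@@@@@@@@@@@@@@@@@@@+-:::-+=-++-=+-=%@@@@@@@@@@@@@@@
172 @@@@@@@@@@@@@@@@@@@@@@@@@@*--::-*=-+=-=+-=@@@@@@@@@@@@@%%%
174 @@@@@@@@@@@@@@@@@@@@@@@@@@@+++==+=-+=-++=#@@@@@@@@@@@@@%%%
176 @%@@@%@@@%@@@@@@@@@@@@@@@@@@@@@%%%%%%%%@@@@@@@@@@@@@@@@@@@
178 =====================================-===============+++++
180 ----------------------------------------:-----------*%%%%%
foot [(42, 69), (43, 64), (44, 71), (45, 100), (46, 105), (47, 109), (48, 152), (49, 152), (50, 243), (51, 253), (52, 252), (53, 249), (54, 244), (55, 162), (56, 95), (57, 95), (58, 89), (59, 88), (60, 86), (61, 87), (62, 88), (63, 86), (64, 85), (65, 85)]
foot [(42, 83), (43, 83), (44, 79), (45, 97), (46, 97), (47, 100), (48, 100), (49, 142), (50, 244), (51, 254), (52, 252), (53, 250), (54, 245), (55, 168), (56, 96), (57, 96), (58, 87), (59, 86), (60, 89), (61, 87), (62, 88), (63, 85), (64, 87), (65, 89)]
foot [(42, 77), (43, 78), (44, 76), (45, 94), (46, 99), (47, 102), (48, 126), (49, 229), (50, 253), (51, 253), (52, 253), (53, 251), (54, 248), (55, 230), (56, 119), (57, 87), (58, 86), (59, 88), (60, 88), (61, 89), (62, 89), (63, 90), (64, 89), (65, 88)]
shift [0.1717, 0.5491, -0.0019] turn [0.0004, 0.0004, 0.0002] q6 -1.27 dyaw deg 0 rows 4.0
```

```bash
python3 - <<'E'
from h import *
import pickle,cv2
def rect(n,z=54,x0=-90,x1=0,s=5):
    P,I=pickle.load(open(n+'.pkl','rb'))
    X,Y=np.meshgrid(np.arange(x0,x1,1/s),np.arange(12,-12,-1/s))
    w=np.array([W(x,y,z) for x,y in zip(X.ravel(),Y.ravel())]);u=proj(P,w).reshape(*X.shape,2).astype(np.float32)
    return cv2.remap(I.mean(2).astype(np.float32),u[...,0],u[...,1],cv2.INTER_CUBIC)
A,B=rect('r1'),rect('r2')
t=A[20:-20,int((-64+90)*5):int((-50+90)*5)]
r=cv2.matchTemplate(B,t,cv2.TM_CCOEFF_NORMED);_,v,_,l=cv2.minMaxLoc(r);print(v,(l[0]/5-26),l[1]-20)
# fixed reference: housing top slot ends at z36
A,B=rect('r1',36,-10,30),rect('r2',36,-10,30)
for M in(A,B): print(M[60].astype(int)[::5])
E
```

```text
0.9570419192314148 19.6 2
[242 238 238 239 239 238 238 238 237 228 227 255 237 249 217 232 257 256
 243 217 242 255 251 245 243 250 255 246 260 247 256 256 259 248 238 260
 256 258 236 247]
[234 233 233 234 235 235 234 234 234 231 202 194 197 198 199 198 200 200
 199 199 200 200 200 200 199 200 200 201 200 208 232 250 253 252 252 253
 253 247 212 117]
```

The slide moved about 19.6 mm of 22, so I'll give it another, firmer push.

```bash
python3 -m handwheel '[[0,0,0.15,0,0,0,-1],[0,0,0.3,0,0,0,-1],[0,0,0.4,0,0,0,-1],[0,0,0.45,0,0,0,-1],[0,0.02,0.455,0,0,0,-1],[0,0.035,0.455,0,0,0,-1],[0,0.045,0.455,0,0,0,-1],[0,0.05,0.455,0,0,0,-1],[0,0.05,0.455,0,0,0,-1]]' | egrep 'contact'; for i in 1 2; do python3 -c "
from h import *
s=monitor.get_state();print(loc(s['eef_pos']),Ro.from_euler('z',-st()[2]).apply(s['contact_force']).round(1))"; [ $i = 1 ] && python3 -m handwheel '[[0,0.005,0,0,0,0,-1],[0,0.008,0,0,0,0,-1],[0,0.008,0,0,0,0,-1]]' | egrep 'contact'; done
```

```text
contact_force: [-18.5, -9.3, 1.8]
[-54.9  -0.3  26.9] [-20.7  -0.6   1.8]
contact_force: [-28.2, -13.8, 4.7]
[-54.6  -0.3  27. ] [-31.5  -0.5   4.7]
```

```bash
python3 -m handwheel '[[0,-0.04,0,0,0,0,-1],[0,-0.05,-0.1,0,0,0,-1],[0,-0.05,-0.25,0,0,0,-1],[0,-0.05,-0.4,0,0,0,-1],[0,-0.05,-0.45,0,0,0,-1],[0.17,0.4,-0.45,0,0,0,-1],[0.17,0.55,-0.45,0,0,0,-1],[0.17,0.55,-0.45,0,0,0,-1],[0.17,0.55,-0.45,0,0,0,-1],[0.17,0.55,-0.45,0,0,0,-1],[0.17,0.55,-0.45,0,0,0,-1]]' | egrep 'eef|time'; python3 - <<'E'
from chk import *
P=eyes.camera_params('wrist');I=eyes.read_camera('wrist')
check(P,I)
lum=I.mean(2)
print('foot',[(x,int(lum[tuple(np.round(proj(P,W(x,80,22))[0]).astype(int)[::-1])])) for x in range(46,62)])
A=cv2.imread('pics/scene0.png').astype(int);B=eyes.read_camera('scene')[...,::-1].astype(int)
for n,u in dict(white=(147,167),red=(204,182),yellow=(212,211),green=(360,240)).items(): print(n,np.abs(A-B)[u[1]-14:u[1]+14,u[0]-10:u[0]+10].mean().round(1))
E
```

```text
time: 28.85
eef_pos: [0.584, -0.1166, 0.2075]
-0.904 [196.2  62.5   0. ] 0.037
-0.906 [196.6  62.4   0. ] 0.031
-0.906 [196.1  62.    0. ] 0.012
foot [(46, 100), (47, 100), (48, 129), (49, 229), (50, 253), (51, 254), (52, 254), (53, 254), (54, 254), (55, 221), (56, 129), (57, 112), (58, 107), (59, 96), (60, 96), (61, 79)]
white 11.0
red 12.0
yellow 10.9
green 9.3
```

Lotus unmoved, gauge home, slide at its stop, bystanders unchanged.

```bash
python3 -c "
from plant import ctrl
print(ctrl.sign_off())"
```

```text
the job is handed in; nothing more can be done
None
```

The job is handed in at about 29 s: the ratchet held the gauge at the clip, the lotus stands about 36 mm beyond the clip mark, centred and square to the foot, the slide is pushed to its front stop, the gauge is home, and the pots and bottles look unmoved.

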